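# Dose the feed and uncap the tank with the unknown thread

## Robot

A 6-joint arm with a two-finger parallel gripper is mounted at the origin on the work surface. World frame = base frame: x ahead of the robot, y to its left, z up, the work surface at z = 0. Lengths are in m, angles in degrees, forces in N, time in s.
With the tool pointing down it reaches from about 0.4 to 0.825 m from the base axis. Payload 7 kg.
Tool frame: the origin (TCP) lies midway between the tips of the shut fingers; the grasp point (between the pads) lies 19 mm behind it (r.hold_point_z is the distance from the TCP to the grasp point, in m); y points along the fingers, z is the direction in which the jaws open and shut, and the axes are right-handed (so a half turn about y gives the same grasp; the last joint's range is limited). The gripper opens to 88 mm and grips with 3 to 60 N. Pads are 19 mm wide; open, the fingers measure 130 mm over their backs; the gripper's body (78 mm by 193 mm) begins 47 mm behind the grasp point.
Start: joints at [88.528, 20.546, 0.682, 0, -70.136, -16.507], TCP at [0.208, 0.642, 0.227] pointing down, gripper open.
Joint ranges: [-176.03, 176.03], [-82.01, 121.73], [-58.28, 71.71], [-173.87, 95.51], [-174.79, -0.11], [-173.66, 173.66]. Speed limits (degrees/s): [136.94, 136.94, 172.46, 180, 180, 180].

## Interface

Orientations are given as [roll, pitch, yaw] about the fixed x, y, z axes, in that order (R = Rz(yaw) Ry(pitch) Rx(roll)).
In Python, from plant import r, imaging gives the robot as it stands.
- The arm moves only by the tool drive_tool, never from a script. Its argument "deltas" is a list of rows, each a list of 6 numbers: the shift along the world's x, y, z in cm, then the turn, a rotation vector about the world's x, y, z in rad. In form: [[tx, ty, tz, rx, ry, rz], ...]. A call has exactly 8 rows; each row is the pose to reach, as a shift and turn from the pose commanded when the call began; what a row does not reach only later rows make up. A row lasts 1/12 s, in which the tool goes at most 41.7 mm and 7.16 degrees, less where a joint would pass 70% of its speed; a pose out of reach is approached as far as the arm can. A call with a gripper value outside its range is refused whole. "claw" is the opening, from 0 (shut) to 1 (fully open), set as the call begins (left out, the last holds). The fingers move at their own pace and stop on an object; "squeeze" is the grip in N (left out, the last holds). Time passes only in rows, so rows that repeat a pose let the fingers close, or fill a call up. It gives the time, the measured TCP pose, the force and the opening at its end, in the units of the state.
- r.get_state(): the state, without advancing time (a new reading comes with each control period).
- imaging.capture(name): name is "side" or "top"; returns the picture (480x640x3 uint8, red, green, blue); there is no depth.
- imaging.get_calibration(name): a dict with "mtx" (3x3 intrinsics, pixels), "R" (3x3) and "t" (3): a world point X has camera coordinates R X + t. Camera axes: x right, y down, z forward; pixel columns grow to the right and rows downward; lengths in m; the calibration is good to about 2 mm. A picture is of the moment at which its call begins. get_calibration takes no time and is no camera call.
- r.close_job(): hands the job in, once; it reports no verdict.
Trained networks look in the newest picture that a camera, given by its name, has taken for a name from the list of things; names that differ only in an ending like _2 or _b are one class to them, and where a whole thing is asked for, a point or a joint stands for the part that bears it (a point fixed in the world has none). Each returns a list of dicts, best first, with "score" (0 to 1); they miss things now and then, are a little off and sometimes report something else, mostly with a low value. They report only what shows in the picture. A call takes as long as a camera call.
- imaging.search_frame(camera, label): "bbox" ([left, top, right, bottom] in pixels, round what is visible of it).
- imaging.outline_of(camera, label): "region" (480x640 bool, what is visible of it) and "bbox" ([left, top, right, bottom] in pixels, round what is visible of it).
- imaging.landmark_of(camera, label): "position" ([column, row] in pixels: a listed point, or the origin of a listed thing).
The state is a dict: "time_s": time; "joints": joint angles; "qd": joint speeds; "joint_torque": joint torques, N m; "tcp_pos": TCP position; "eef_rot": TCP orientation; "contact_force": force on the tool from outside, world axes, zero at the start; "moment": the same for the moment, N m; "gripper_width": finger opening in m.
Only numpy, scipy, OpenCV 4.12 (cv2) and the standard library are available. Lean on these libraries where they do the work, as an engineer would, in place of code of your own. Each camera call takes 0.05 s, during which the arm holds its last target.

## Task

Tip all six feed balls out of the measuring cup into the shallow black pan and stand the cup back upright on the bench. Then take the cap off the feeder tank: nobody remembers whether its thread is right- or left-handed, so try it gently both ways until it gives, without forcing it against its stop. Finish while still holding the cap in the gripper, lifted clear above the tank's neck by a few centimetres, and leave the potted seedling, trowel and label tin where they are.

Things in the scene. Friction and masses are not known exactly. Their poses are not given: they have to be found in the camera images.
- cup: Aluminium measuring scoop-cup, 140 g, standing on the bench. Origin: centre of its underside; z up. Bowl 66 x 66 mm, 46 mm high, walls 3 mm, floor 4 mm. Its -x wall slopes out at 45 degrees up to a pouring lip, between side cheeks; at the start the lip points roughly to +y, towards the pan. Black handle to +x. Tilted lip-down by 60 to 75 degrees it empties (the balls roll).
- cup_lip (a point): Middle of the cup's pouring lip: 68 mm to -x of the cup's origin, 40 mm above its underside; axes as the cup's.
- cup_handle (a point): Where to grip the cup's handle: 72 mm to +x of the cup's origin, 43 mm above its underside; axes as the cup's. The handle is a straight bar along x, from 34 to 98 mm, 14 mm wide (y), 16 mm tall (35 to 51 mm above the cup's underside), with free space below and beside it.
- pan: Dosing pan: a fixed, shallow open black plastic tray 160 mm (x) by 150 mm (y), 45 mm high, walls and floor 5 mm. Origin: centre of its underside; it may be turned a little.
- tank: Feeder, fixed to the bench: a grey plastic tank 108 mm across on a dark base plate, with a neck 66 mm across whose rim is 150 mm above the bench; beside it on the same plate (centre 155 mm to +y of the tank's axis) a grey pump housing 100 x 90 mm, 160 mm high. Origin: on the tank's axis at bench height; z up.
- neck_rim (a point): Centre of the tank neck's mouth, at the height of its rim (150 mm above the bench).
- cap: Black screw cap on the tank, 90 g. Origin: on its axis at the underside of its disc, which rests on the neck's rim. Disc 74 mm across, z = 0 to 10 mm; on it a grip bar along the cap's x axis, 56 mm long, 14 mm wide (y), z = 10 to 43 mm. Thread right-handed (loosens counter-clockwise from above) or left-handed (clockwise), differing from start to start and not visible.
- cap_foot (a point): Lower end of the cap's stem with its thread lugs, 30 mm below the cap's origin. The wrong way the cap stops dead within 10 degrees; the right way it turns easily without rising, and once turned 65 to 105 degrees from its start (aim at 80) it lifts straight out. Pulling earlier does not free it.
- ball0_center (a point): Centre of one of the six plant-feed balls: terracotta-brown, 18 mm across, 10 g, in the measuring cup at the start.
- ball1_center (a point): Centre of one of the six plant-feed balls: terracotta-brown, 18 mm across, 10 g, in the measuring cup at the start.
- ball2_center (a point): Centre of one of the six plant-feed balls: terracotta-brown, 18 mm across, 10 g, in the measuring cup at the start.
- ball3_center (a point): Centre of one of the six plant-feed balls: terracotta-brown, 18 mm across, 10 g, in the measuring cup at the start.
- ball4_center (a point): Centre of one of the six plant-feed balls: terracotta-brown, 18 mm across, 10 g, in the measuring cup at the start.
- ball5_center (a point): Centre of one of the six plant-feed balls: terracotta-brown, 18 mm across, 10 g, in the measuring cup at the start.
- pot: Bystander: potted seedling, clay pot 82 mm across and 72 mm high, leaves to about 125 mm. Origin: centre of its underside.
- trowel: Bystander: hand trowel with a wooden handle lying on the bench, 280 mm long, 26 mm high. Origin: where handle and neck meet, at bench height; blade along +x.
- tin: Bystander: steel tin of wooden plant labels, 68 mm across, 80 mm high, labels up to about 150 mm. Origin: centre of its underside.

How it is judged:
By the outcome, as a careful person would: the job done as asked, in the order asked, and still so for the second after the job is handed in, while the arm keeps its last pose, push and grip.
It also fails if it takes over 72 s, if anything falls off the work surface, if the arm or the gripper's body presses on something with over 40 N, if the wrist force passes 120 N, or if a joint passes its speed limit or range.

## Working session

There is one attempt and no reset: what is moved stays moved. The work goes in short steps, Python scripts to look and compute and a tool call to move; the robot and the scene stay as the last step left them, time stands still between calls to the robot, and variables do not carry over. Pictures are saved under pics/ and viewed, and the job is handed in when it is done.

Besides the shell and the picture viewer there is one more tool, called after ">>>" as name([rows], argument=value, ...), one row to a line, values as JSON. drive_tool: Moves the arm, as the interface text tells. Its arguments: {"type":"object","properties":{"deltas":{"type":"array"},"claw":{"type":"number"},"squeeze":{"type":"number"}},"required":["deltas"]}

```bash
ls; mkdir -p pics; python3 - <<'E'
from plant import r, imaging
import cv2
print(r.get_state(), r.hold_point_z)
for n in ("side","top"):
    im=imaging.capture(n); cv2.imwrite(f"pics/{n}0.png",im[:,:,::-1])
    c=imaging.get_calibration(n); print(n,c)
    for l in ["cup","cup_lip","cup_handle","pan","tank","neck_rim","cap","ball0_center","pot","trowel","tin"]:
        d=imaging.landmark_of(n,l)
        print(n,l,[(q["position"],round(q["score"],2)) for q in d][:2 if 'ball' not in l else 8])
E
```

```text
pics
{'time_s': 0.0, 'joints': array([ 8.85284588e+01,  2.05911884e+01,  6.33079788e-01, -1.89523847e-02,
       -7.01359374e+01, -1.65065610e+01]), 'qd': array([ 0.05466854, -0.06090494, -0.0249339 , -0.01773757, -0.12104004,
       -0.04395669]), 'joint_torque': array([-1.92182000e-03, -5.82713342e+01,  2.93054974e+01,  6.99724361e+00,
        6.81298159e-03, -1.70704088e-04]), 'tcp_pos': array([0.2082266 , 0.64156071, 0.22562388]), 'eef_rot': array([-8.99047675e+01,  9.64111897e-03,  1.62015451e+02]), 'contact_force': array([0.26867341, 1.71415659, 0.50889118]), 'moment': array([ 0.01443821, -0.02787137, -0.00568961]), 'gripper_width': 0.08770423661931731} 0.0188
side {'mtx': array([[472.76243776,   0.        , 317.81676762],
       [  0.        , 472.76243776, 236.38184909],
       [  0.        ,   0.        ,   1.        ]]), 'R': array([[ 0.94806933, -0.31805628, -0.0021801 ],
       [-0.17381724, -0.51235373, -0.84100013],
       [ 0.26636839,  0.79770537, -0.54103052]]), 't': array([-0.60210189,  0.15366859,  0.87487418])}
side cup [([298.0, 393.7], 0.94)]
side cup_lip [([283
[... 606 characters left out ...]
]]), 'R': array([[-0.08902125, -0.99602804,  0.00183479],
       [-0.97471903,  0.08673742, -0.20591124],
       [ 0.20493422, -0.02011888, -0.97856895]]), 't': array([-0.02087379,  0.64650781,  0.96754717])}
top cup [([442.7, 310.1], 0.68), ([296.8, 337.7], 0.61)]
top cup_lip [([418.4, 314.7], 0.65), ([444.4, 309.3], 0.36)]
top cup_handle [([443.8, 302.4], 0.53)]
top pan [([296.9, 338.2], 0.72)]
top tank [([183.6, 316.1], 0.95), ([443.6, 302.4], 0.25)]
top neck_rim []
top cap [([162.7, 306.3], 0.97), ([187.4, 314.8], 0.22)]
top ball0_center []
top pot [([254.0, 236.6], 0.86), ([484.1, 304.2], 0.43)]
top trowel [([307.7, 187.7], 0.75), ([459.4, 310.6], 0.29)]
top tin [([417.1, 212.1], 0.83)]
```

View pics/side0.png

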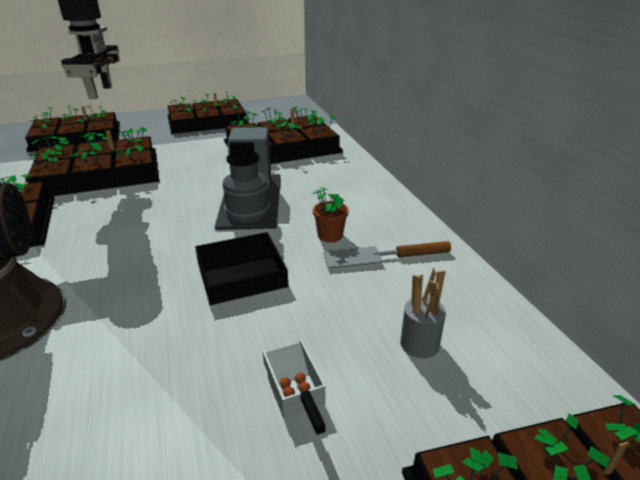

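View pics/top0.png

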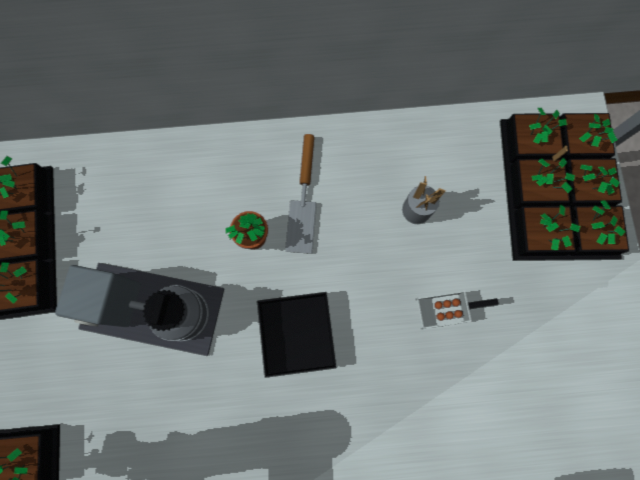

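```bash
cat > h.py <<'E'
import numpy as np, cv2
from plant import r, imaging
def ray(n,uv):
    c=imaging.get_calibration(n); R,t=np.array(c["R"]),np.array(c["t"])
    d=R.T@np.linalg.solve(c["mtx"],[uv[0],uv[1],1]); return -R.T@t,d
def atz(n,uv,z):
    o,d=ray(n,uv); return (o+d*(z-o[2])/d[2])
def proj(n,X):
    c=imaging.get_calibration(n); p=c["mtx"]@(np.array(c["R"])@np.array(X)+c["t"]); return p[:2]/p[2]
def tri(a,b):
    A=[];B=[]
    for n,uv in (("side",a),("top",b)):
        o,d=ray(n,uv); d/=np.linalg.norm(d); P=np.eye(3)-np.outer(d,d); A.append(P);B.append(P@o)
    return np.linalg.lstsq(np.vstack(A),np.hstack(B),rcond=None)[0]
E
python3 - <<'E'
from h import *
np.set_printoptions(precision=4,suppress=True)
print("handle top/side",atz("side",(315.4,415.3),.043),atz("side",(298,393.7),0),atz("side",(283.2,348.5),.04))
print("top lip",atz("top",(418.4,314.7),.04),atz("top",(442.7,310.1),0),"tip",atz("top",(497,302),.05))
print("pan",atz("side",(244.9,274.7),0),atz("top",(296.9,338.2),0))
print("neck",atz("side",(240.9,159),.15),atz("top",(162.7,306.3),.15),atz("top",(183.6,316.1),0))
print("pot",atz("top",(254,236.6),0),atz("side",(329.9,236.8),0),"tin",atz("top",(417,212),0),"trow",atz("top",(307.7,187.7),0))
for n,b in (("top",(400,270,520,350)),("top",(60,230,350,390)),("side",(180,120,300,310)),("side",(240,330,350,450))):
    im=cv2.imread(f"pics/{n}0.png")[b[1]:b[3],b[0]:b[2]]
    s=min(780/im.shape[1],580/im.shape[0]); print(n,b,s)
    cv2.imwrite(f"pics/z_{n}_{b[0]}.png",cv2.resize(im,None,fx=s,fy=s,interpolation=cv2.INTER_CUBIC))
E
```

```text
handle top/side [ 0.4917 -0.4173  0.043 ] [ 0.4881 -0.3414  0.    ] [ 0.4826 -0.2804  0.04  ]
top lip [ 0.4754 -0.2731  0.04  ] [ 0.4824 -0.3362  0.    ] tip [ 0.4866 -0.4399  0.05  ]
pan [ 0.4692 -0.0155  0.    ] [ 0.4503 -0.0109  0.    ]
neck [0.5219 0.2344 0.15  ] [0.5295 0.232  0.15  ] [0.52   0.2335 0.    ]
pot [0.6852 0.0683 0.    ] [0.6868 0.065  0.    ] tin [ 0.7099 -0.3088  0.    ] trow [ 0.7905 -0.0632  0.    ]
top (400, 270, 520, 350) 6.5
top (60, 230, 350, 390) 2.689655172413793
side (180, 120, 300, 310) 3.0526315789473686
side (240, 330, 350, 450) 4.833333333333333
```

View pics/z_top_400.png

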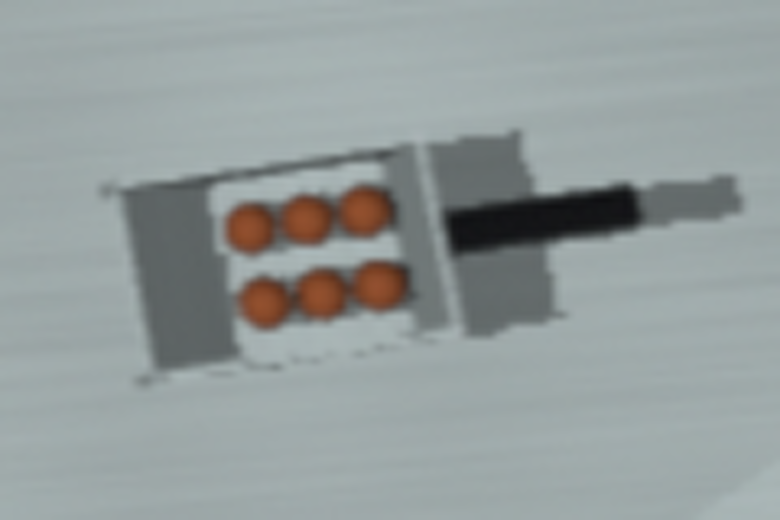

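View pics/z_top_60.png

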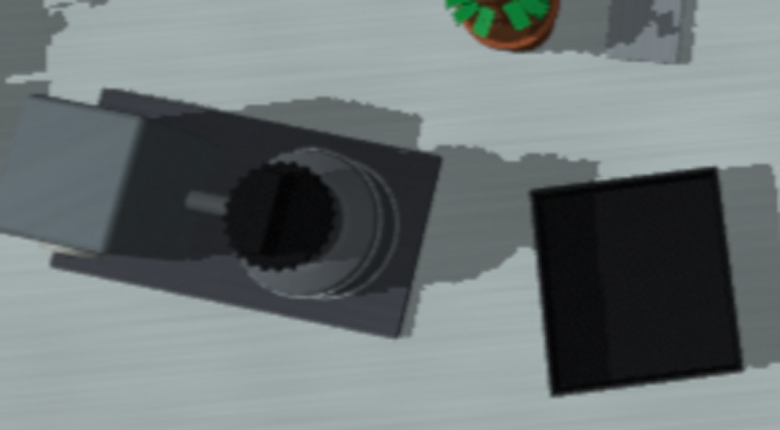

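View pics/z_side_180.png

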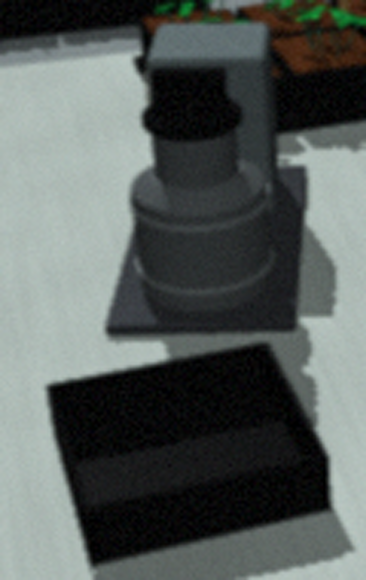

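View pics/z_side_240.png

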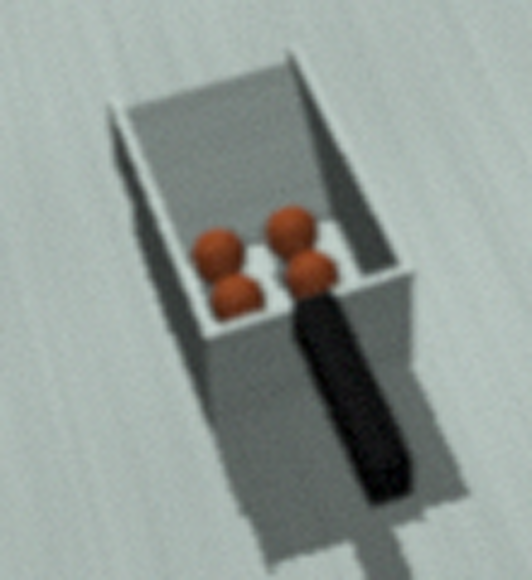

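```bash
python3 - <<'E'
from h import *
np.set_printoptions(precision=4,suppress=True)
for p in ((469.2,305.4),(498.2,301.8)): print("h",atz("top",p,.051))
for p in ((418.8,299.2),(423.8,326.9)): print("lip",atz("top",p,.04))
for p in ((464.3,292.3),(470.5,320.5)): print("rear",atz("top",p,.046))
for p in ((257.8,300.6),(327,292.8),(335.9,367.6),(265.6,376.9)): print("pan",atz("top",p,.045))
for p in ((195.7,246.8),(267.8,233),(286.8,270)): print("pans",atz("side",p,.045))
print("cap",atz("top",(164.5,310.3),.16))
# tank base plate corners, bearing
for p in ((440,157),(398,337),(50,265),(103,89)): print("plate",atz("top",(p[0]/2.69+60,p[1]/2.69+230),.01))
for n,b in (("top",(135,280,200,340)),("side",(215,125,275,185))):
    im=imaging.capture(n)[:,:,::-1][b[1]:b[3],b[0]:b[2]].astype(float)
    im=np.clip(255*(im/110)**.5,0,255).astype(np.uint8)
    cv2.imwrite(f"pics/cap_{n}.png",cv2.resize(im,None,fx=9,fy=9,interpolation=cv2.INTER_CUBIC))
E
```

```text
h [ 0.4847 -0.38    0.051 ]
h [ 0.4867 -0.4422  0.051 ]
lip [ 0.5079 -0.2783  0.04  ]
lip [ 0.4491 -0.2811  0.04  ]
rear [ 0.5133 -0.3754  0.046 ]
rear [ 0.4534 -0.3795  0.046 ]
pan [0.5349 0.0636 0.045 ]
pan [ 0.5384 -0.0842  0.045 ]
pan [ 0.3829 -0.0883  0.045 ]
pan [0.3773 0.0574 0.045 ]
pans [0.3821 0.0536 0.045 ]
pans [0.5385 0.0579 0.045 ]
pans [ 0.5421 -0.0864  0.045 ]
cap [0.5207 0.2257 0.16  ]
plate [0.572  0.1411 0.01  ]
plate [0.4313 0.1814 0.01  ]
plate [0.5127 0.4581 0.01  ]
plate [0.6532 0.4162 0.01  ]
```

View pics/cap_top.png

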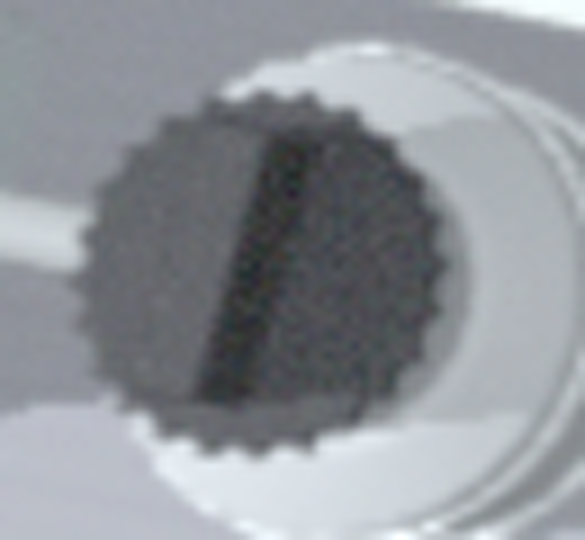

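View pics/cap_side.png

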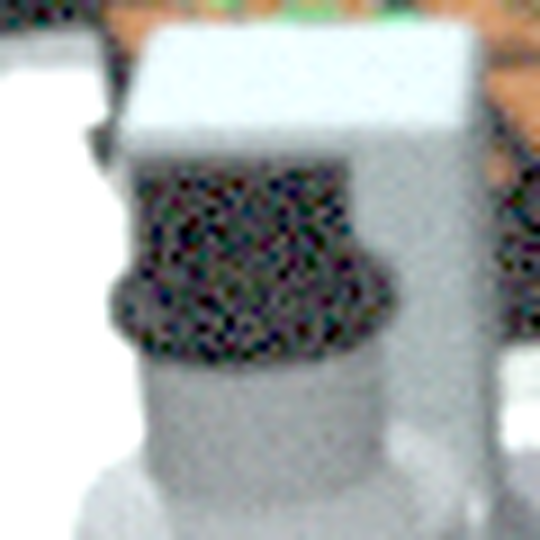

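```bash
cat > ov.py <<'E'
from h import *
import sys
def ov(cx,cy,yaw,tag):
    for n,b in (("top",(135,280,200,340)),("side",(215,125,275,185))):
        im=cv2.imread(f"pics/cap_{n}.png").copy()
        q=lambda X:(np.array(proj(n,X))-b[:2]+.5)*9-.5
        c,s=np.cos(np.radians(yaw)),np.sin(np.radians(yaw))
        for z,col in ((.15,(255,0,0)),(.16,(0,255,0))):
            cv2.polylines(im,[np.array([q((cx+.037*np.cos(a),cy+.037*np.sin(a),z)) for a in np.linspace(0,6.3,60)]).astype(int)],False,col,1)
        for z,col in ((.16,(0,0,255)),(.193,(0,255,255))):
            cv2.polylines(im,[np.array([q((cx+c*u-s*v,cy+s*u+c*v,z)) for u,v in ((.028,.007),(.028,-.007),(-.028,-.007),(-.028,.007))]).astype(int)],True,col,1)
        cv2.imwrite(f"pics/ov{tag}_{n}.png",im)
ov(*map(float,sys.argv[1:4]),sys.argv[4])
E
python3 ov.py 0.5215 0.2285 -18 a
python3 -c "
import cv2,numpy as np
a=cv2.imread('pics/ova_top.png');b=cv2.imread('pics/ova_side.png')
a=cv2.resize(a,None,fx=.68,fy=.68);b=cv2.resize(b,None,fx=.68,fy=.68);o=np.zeros((410,790,3),np.uint8);o[:a.shape[0],:a.shape[1]]=a[:, :];o[:b.shape[0],405:405+b.shape[1]]=b;cv2.imwrite('pics/ova.png',o)"
```

```text
(no output)
```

View pics/ova.png

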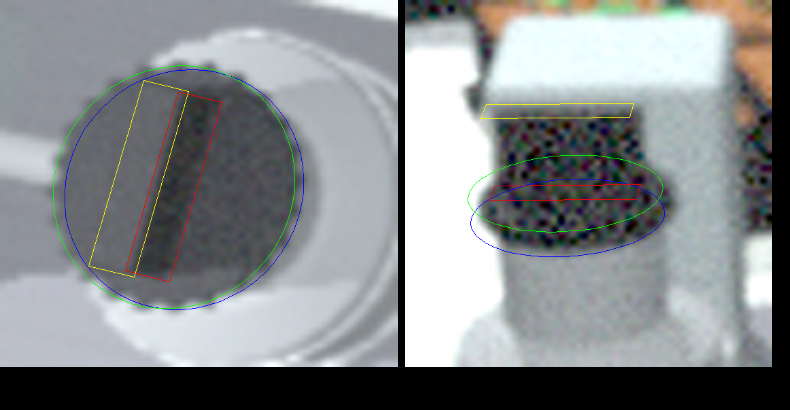

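```bash
python3 - <<'E'
from h import *
print([a for a in dir(r) if a[0]!='_'],[a for a in dir(imaging) if a[0]!='_'])
from scipy.spatial.transform import Rotation as Ro
s=r.get_state(); R0=Ro.from_euler('xyz',s['eef_rot'],degrees=True); print(R0.as_matrix().round(3),s['time_s'])
# target: jaws z azimuth 182.5, then tilt Rx'(+35) about cup y axis (dir 2.5deg)
Rd=Ro.from_euler('z',-69.5,degrees=True)*Ro.from_euler('xyz',[-90,0,162.0],degrees=True)
ax=np.array([np.cos(np.radians(2.5)),np.sin(np.radians(2.5)),0])
Rt=Ro.from_rotvec(ax*np.radians(35))*Rd
print(Rt.as_matrix().round(3), (Rt*R0.inv()).as_rotvec().round(3),Rt.as_euler('xyz',degrees=True))
print("yawonly",(Rd*R0.inv()).as_rotvec().round(3))
G=np.array([.4875,-.4174,.043]); print("tcp",G+.0188*Rt.as_matrix()[:,1], Rt.as_matrix()[:,1])
E
```

```text
['Unreachable', 'close_job', 'get_state', 'hold_point_z'] ['capture', 'get_calibration', 'landmark_of', 'outline_of', 'search_frame']
[[-0.951 -0.    -0.309]
 [ 0.309 -0.    -0.951]
 [ 0.    -1.     0.   ]] 1.3
[[-0.036 -0.025 -0.999]
 [ 0.818  0.573 -0.044]
 [ 0.574 -0.819  0.   ]] [ 0.516  0.393 -1.173] [-90.  -35.   92.5]
yawonly [-0.    -0.    -1.213]
tcp [ 0.48702964 -0.40662703  0.02759994] [-0.02501905  0.57303052 -0.81915204]
```

>>> drive_tool([
  [29,-34,8,0,0,-0.4],
  [29,-34,8,0,0,-0.4],
  [29,-34,8,0,0,-0.4],
  [29,-34,8,0,0,-0.4],
  [29,-34,8,0,0,-0.4],
  [29,-34,8,0,0,-0.4],
  [29,-34,8,0,0,-0.4],
  [29,-34,8,0,0,-0.4],
], claw=1)

```text
time_s: 1.97
tcp_pos: [0.4222, 0.3907, 0.2861]
eef_rot: [-90.0, -0.0, 139.1]
contact_force: [0.5, 0.3, 0.7]
gripper_width: 0.0877
```

>>> drive_tool([
  [8,-39,0,0,0,-0.3],
  [8,-39,0,0,0,-0.3],
  [8,-39,0,0,0,-0.3],
  [8,-39,0,0,0,-0.3],
  [8,-39,0,0,0,-0.3],
  [8,-39,0,0,0,-0.3],
  [8,-39,0,0,0,-0.3],
  [8,-39,0,0,0,-0.3],
])

```text
time_s: 2.63
tcp_pos: [0.4882, 0.0639, 0.2858]
eef_rot: [-90.1, 0.0, 121.9]
contact_force: [0.6, 0.2, 0.0]
gripper_width: 0.0875
```

>>> drive_tool([
  [0,-40,0,0,0,-0.5],
  [0,-40,0,0,0,-0.5],
  [0,-40,0,0,0,-0.5],
  [0,-40,0,0,0,-0.5],
  [0,-40,0,0,0,-0.5],
  [0,-40,0,0,0,-0.5],
  [0,-40,0,0,0,-0.5],
  [0,-40,0,0,0,-0.5],
])

```text
time_s: 3.3
tcp_pos: [0.4878, -0.2696, 0.2857]
eef_rot: [-90.1, 0.0, 93.3]
contact_force: [1.5, -0.1, 0.1]
gripper_width: 0.0878
```

```bash
cat > go.py <<'E'
from h import *
from scipy.spatial.transform import Rotation as Ro
np.set_printoptions(precision=3,suppress=True)
def cupR(yaw,th,grip=35,flip=0):
    """tool orientation when cup has yaw, lip-down tilt th (deg), tool tilted +grip at th=0"""
    Rd=Ro.from_euler('xyz',[-90,0,yaw+180],degrees=True) # tool z along cup? 
    ax=np.array([np.cos(np.radians(yaw+90)),np.sin(np.radians(yaw+90)),0])
    return Ro.from_rotvec(ax*np.radians(grip-th))*Rd
def delta(G,Rt):
    s=r.get_state(); R0=Ro.from_euler('xyz',s['eef_rot'],degrees=True)
    T=np.array(G)+r.hold_point_z*Rt.as_matrix()[:,1]
    print("t",s['time_s'],"tcp",s['tcp_pos'],"rot",s['eef_rot'],"F",s['contact_force'],"w",s['gripper_width'])
    print("target tcp",T,"delta cm",(T-s['tcp_pos'])*100,"rv",(Rt*R0.inv()).as_rotvec(),"ang",np.degrees((Rt*R0.inv()).magnitude()))
E
python3 - <<'E'
from go import *
Rt=cupR(-87.5,0); print(Rt.as_matrix()); delta([.487,-.418,.043],Rt)
print(r.get_state()['joints'])
E
```

```text
[[-0.036 -0.025 -0.999]
 [ 0.818  0.573 -0.044]
 [ 0.574 -0.819  0.   ]]
t 3.3 tcp [ 0.488 -0.27   0.286] rot [-90.051   0.011  93.269] F [ 1.488 -0.136  0.146] w 0.0877996888481176
target tcp [ 0.487 -0.407  0.028] delta cm [ -0.13 -13.76 -25.81] rv [ 0.61   0.032 -0.013] ang 35.01873583999178
[ -8.802   7.492  -8.989  -0.    -73.467  12.071]
```

>>> drive_tool([
  [0,-12,-3,0.3,0.016,-0.006],
  [0,-20.5,-12,0.61,0.032,-0.013],
  [0,-20.5,-14,0.61,0.032,-0.013],
  [0,-20.5,-16,0.61,0.032,-0.013],
  [0,-20.5,-16,0.61,0.032,-0.013],
  [0,-20.5,-16,0.61,0.032,-0.013],
  [0,-20.5,-16,0.61,0.032,-0.013],
  [0,-20.5,-16,0.61,0.032,-0.013],
], claw=0.6)

```text
time_s: 3.97
tcp_pos: [0.4851, -0.4746, 0.1168]
eef_rot: [-89.3, -35.5, 91.9]
contact_force: [-0.1, 1.7, -0.8]
gripper_width: 0.0529
```

```bash
python3 - <<'E'
from go import *
delta([.487,-.418,.043],cupR(-87.5,0))
print(r.get_state()['joints'])
for n in ("side","top"):
    im=imaging.capture(n)[:,:,::-1]; b=(400,250,560,370) if n=="top" else (220,310,380,430)
    cv2.imwrite(f"pics/g1_{n}.png",cv2.resize(im[b[1]:b[3],b[0]:b[2]],None,fx=4.5,fy=4.5,interpolation=cv2.INTER_CUBIC))
E
```

```text
t 3.9667 tcp [ 0.485 -0.475  0.117] rot [-89.346 -35.462  91.858] F [-0.061  1.707 -0.787] w 0.052926900944056623
target tcp [ 0.487 -0.407  0.028] delta cm [ 0.146  6.74  -8.925] rv [-0.008 -0.01   0.005] ang 0.753909876974666
[-42.582  43.525  26.628 -24.298 -99.191  46.351]
```

View pics/g1_top.png

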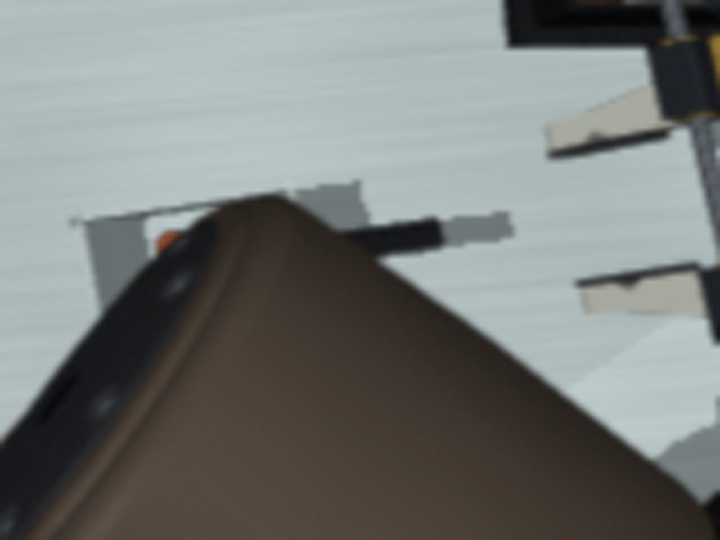

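View pics/g1_side.png

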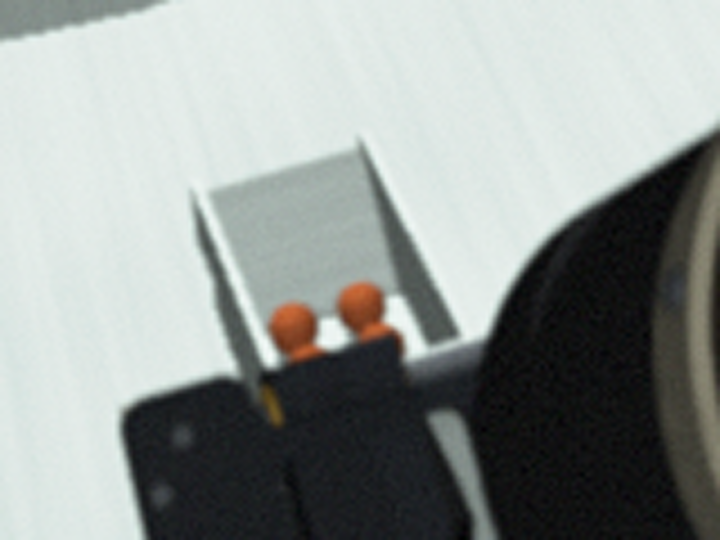

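```bash
python3 - <<'E'
from go import *
for z in (0,.04,.08):
  print(z,[atz("top",p,z) for p in ((513,259),(620,259),(501,120))])
print([atz("side",p,0) for p in ((408,472),)])
Rt=cupR(-87.5,0).as_matrix(); G=np.array([.487,-.418,.043])
for a in (-.039,.039):
  for c in (-.097,.097):
    for d in (.047,.12): print(a,c,d,G-d*Rt[:,1]+a*Rt[:,0]+c*Rt[:,2])
E
```

```text
0 [array([ 0.582, -0.51 ,  0.   ]), array([ 0.56 , -0.751,  0.   ]), array([ 0.919, -0.539,  0.   ])]
0.04 [array([ 0.576, -0.494,  0.04 ]), array([ 0.555, -0.725,  0.04 ]), array([ 0.901, -0.521,  0.04 ])]
0.08 [array([ 0.571, -0.477,  0.08 ]), array([ 0.551, -0.7  ,  0.08 ]), array([ 0.883, -0.504,  0.08 ])]
[array([ 0.59 , -0.509,  0.   ])]
-0.039 -0.097 0.047 [ 0.586 -0.473  0.059]
-0.039 -0.097 0.12 [ 0.588 -0.514  0.119]
-0.039 0.097 0.047 [ 0.393 -0.481  0.059]
-0.039 0.097 0.12 [ 0.394 -0.523  0.119]
0.039 -0.097 0.047 [ 0.584 -0.409  0.104]
0.039 -0.097 0.12 [ 0.586 -0.451  0.164]
0.039 0.097 0.047 [ 0.39  -0.417  0.104]
0.039 0.097 0.12 [ 0.392 -0.459  0.164]
```

```bash
python3 - <<'E'
from go import *
Rt=cupR(-87.5,0,20); G=np.array([.487,-.412,.043]); delta(G-.07*Rt.as_matrix()[:,1],Rt); delta(G,Rt)
E
```

```text
t 4.0667 tcp [ 0.488 -0.473  0.124] rot [-89.772 -35.101  92.322] F [-0.145  0.272  1.034] w 0.05234879814699776
target tcp [ 0.488 -0.429  0.091] delta cm [ 0.008  4.336 -3.248] rv [-0.263 -0.015  0.001] ang 15.103013080870197
t 4.0667 tcp [ 0.488 -0.473  0.124] rot [-89.772 -35.101  92.322] F [-0.145  0.272  1.034] w 0.05234879814699776
target tcp [ 0.487 -0.406  0.025] delta cm [-0.096  6.728 -9.825] rv [-0.263 -0.015  0.001] ang 15.103013080870197
```

>>> drive_tool([
  [0,2,0,-0.12,-0.007,0],
  [0,4.3,-2,-0.24,-0.015,0],
  [0,4.3,-3.2,-0.263,-0.015,0],
  [0,4.8,-4.8,-0.263,-0.015,0],
  [0,5.5,-6.5,-0.263,-0.015,0],
  [-0.1,6.1,-8.2,-0.263,-0.015,0],
  [-0.1,6.7,-9.8,-0.263,-0.015,0],
  [-0.1,6.7,-9.8,-0.263,-0.015,0],
])

```text
time_s: 4.73
tcp_pos: [0.4875, -0.4023, 0.0277]
eef_rot: [-90.2, -20.0, 92.7]
contact_force: [-0.8, 0.3, -0.8]
gripper_width: 0.0526
```

```bash
python3 - <<'E'
from go import *
Rt=cupR(-87.5,0,20); G=np.array([.487,-.412,.043]); delta(G,Rt)
im=imaging.capture("side")[:,:,::-1]; b=(220,310,380,430)
cv2.imwrite(f"pics/g2.png",cv2.resize(im[b[1]:b[3],b[0]:b[2]],None,fx=4.5,fy=4.5,interpolation=cv2.INTER_CUBIC))
im=imaging.capture("top")[:,:,::-1]; b=(400,250,560,370)
cv2.imwrite(f"pics/g2t.png",cv2.resize(im[b[1]:b[3],b[0]:b[2]],None,fx=4.5,fy=4.5,interpolation=cv2.INTER_CUBIC))
E
```

```text
t 4.7333 tcp [ 0.488 -0.402  0.028] rot [-90.163 -19.96   92.717] F [-0.781  0.294 -0.771] w 0.052559995060342875
target tcp [ 0.487 -0.406  0.025] delta cm [-0.082 -0.328 -0.236] rv [ 0.001  0.003 -0.003] ang 0.22585187053435446
```

View pics/g2.png

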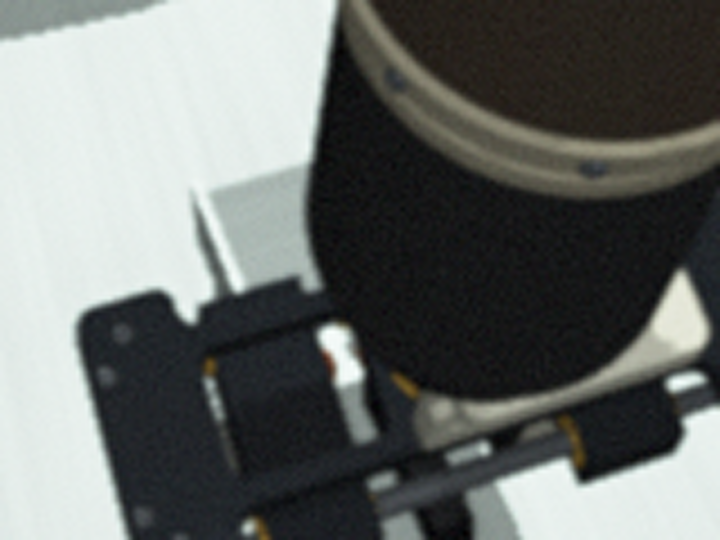

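View pics/g2t.png

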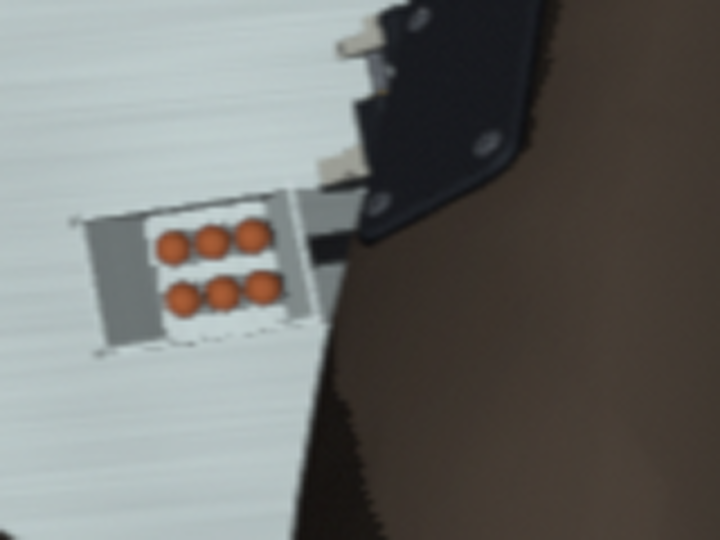

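>>> drive_tool([
  [0,0,0,0,0,0],
  [0,0,0,0,0,0],
  [0,0,0,0,0,0],
  [0,0,0,0,0,0],
  [0,0,0,0,0,0],
  [0,0,0,0,0,0],
  [0,0,0,0,0,0],
  [0,0,0,0,0,0],
], claw=0, squeeze=45)

```text
time_s: 5.5
tcp_pos: [0.4872, -0.4056, 0.0273]
eef_rot: [-90.1, -19.9, 92.6]
contact_force: [-0.1, -0.3, 0.9]
gripper_width: 0.0136
```

>>> drive_tool([
  [0,0,0,0,0,0],
  [0,0,0.2,0,0,0],
  [0,0,0.8,0,0,0],
  [0,0,1.6,0,0,0],
  [0,0,2.6,0,0,0],
  [0,0,3.6,0,0,0],
  [0,0,4.6,0,0,0],
  [0,0,5,0,0,0],
])

```text
time_s: 6.17
tcp_pos: [0.488, -0.4062, 0.0799]
eef_rot: [-90.3, -19.8, 92.6]
contact_force: [0.0, -0.2, -1.8]
gripper_width: 0.0137
```

```bash
python3 - <<'E'
from go import *
s=r.get_state();print(s)
im=imaging.capture("top")[:,:,::-1]; b=(400,250,560,370)
cv2.imwrite(f"pics/g3t.png",cv2.resize(im[b[1]:b[3],b[0]:b[2]],None,fx=4.5,fy=4.5,interpolation=cv2.INTER_CUBIC))
im=imaging.capture("side")[:,:,::-1];cv2.imwrite(f"pics/g3.png",im)
E
```

```text
{'time_s': 6.1667, 'joints': array([-32.708,  32.412,   3.788, -16.899, -73.596,  41.842]), 'qd': array([ 0.002, -2.014,  1.253,  0.122, -3.351, -1.081]), 'joint_torque': array([  0.024, -68.814,  25.157,   5.18 ,  -1.001,  -0.004]), 'tcp_pos': array([ 0.488, -0.406,  0.08 ]), 'eef_rot': array([-90.277, -19.781,  92.634]), 'contact_force': array([ 0.032, -0.245, -1.807]), 'moment': array([-1.412, -0.171,  0.018]), 'gripper_width': 0.01368839499022821}
```

View pics/g3.png

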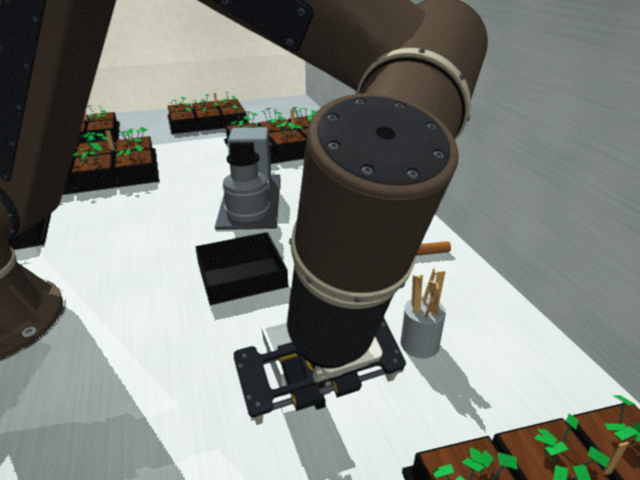

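View pics/g3t.png

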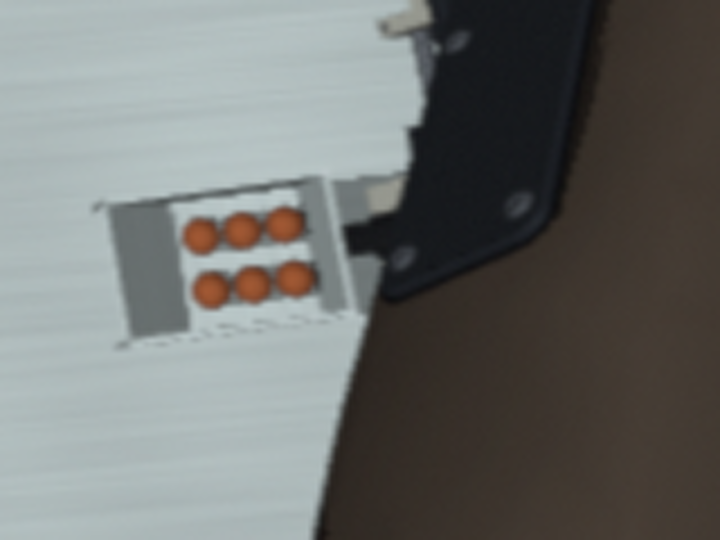

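```bash
cat >> go.py <<'E'
def pose(yaw,th,lip,grip=20,g=.0667,h=.045):
    Rc=Ro.from_rotvec(np.radians(-th)*np.array([np.cos(np.radians(yaw+90)),np.sin(np.radians(yaw+90)),0]))*Ro.from_euler('z',yaw,degrees=True)
    G=np.array(lip)+Rc.apply([g+.068,0,h-.04])
    Rt=cupR(yaw,th,grip); return G+r.hold_point_z*Rt.as_matrix()[:,1],Rt
def dl(T,Rt,T0=None,R0=None):
    s=r.get_state()
    if T0 is None: T0=s['tcp_pos'];R0=Ro.from_euler('xyz',s['eef_rot'],degrees=True)
    return np.r_[(T-T0)*100,(Rt*R0.inv()).as_rotvec()].round(2)
E
python3 - <<'E'
from go import *
T0=R0=None
for th,lip in ((0,(.46,-.06,.13)),(20,(.46,-.05,.115)),(40,(.46,-.035,.09)),(50,(.46,-.03,.075)),(60,(.46,-.02,.065)),(72,(.46,-.015,.065))):
    T,R=pose(-87.5,th,lip); print(th,T,dl(T,R,T0,R0)); T0,R0=T,R
E
```

```text
0 [ 0.466 -0.188  0.117] [-2.23 21.79  3.83  0.    0.   -0.  ]
20 [ 0.465 -0.175  0.147] [-0.01  1.34  2.96 -0.35 -0.02  0.  ]
40 [ 0.465 -0.141  0.163] [-0.08  3.34  1.58 -0.35 -0.02 -0.  ]
50 [ 0.464 -0.122  0.165] [-0.06  1.92  0.24 -0.17 -0.01  0.  ]
60 [ 0.463 -0.095  0.17 ] [-0.07  2.7   0.46 -0.17 -0.01  0.  ]
72 [ 0.462 -0.067  0.183] [-0.1   2.84  1.33 -0.21 -0.01 -0.  ]
```

>>> drive_tool([
  [0,0.4,0.5,0,0,0],
  [-0.1,1.3,1.2,0,0,0],
  [-0.3,2.8,2,0,0,0],
  [-0.5,4.8,3,0,0,0],
  [-0.8,7,3.8,0,0,0],
  [-1,9.2,3.8,0,0,0],
  [-1.2,11.4,3.8,0,0,0],
  [-1.4,13.4,3.8,0,0,0],
])

```text
time_s: 6.93
tcp_pos: [0.4728, -0.2695, 0.1157]
eef_rot: [-90.1, -19.9, 92.6]
contact_force: [-0.2, 1.1, -1.3]
gripper_width: 0.0135
```

>>> drive_tool([
  [-0.2,2,0,0,0,0],
  [-0.4,3.8,0,0,0,0],
  [-0.5,5.4,0,0,0,0],
  [-0.6,6.8,0,0,0,0],
  [-0.7,7.7,0,0,0,0],
  [-0.8,8.2,0,0,0,0],
  [-0.8,8.4,0,0,0,0],
  [-0.8,8.4,0,0,0,0],
])

```text
time_s: 7.6
tcp_pos: [0.4653, -0.1874, 0.1154]
eef_rot: [-90.1, -19.9, 92.6]
contact_force: [-0.7, -0.1, -1.9]
gripper_width: 0.0135
```

```bash
python3 - <<'E'
from go import *
s=r.get_state();print(s['tcp_pos'],s['eef_rot'],s['gripper_width'],s['joints'])
for n in("top","side"):
  im=imaging.capture(n)[:,:,::-1]; cv2.imwrite(f"pics/p1{n}.png",im)
for th,lip in ((20,(.46,-.05,.115)),(40,(.46,-.035,.09))):
    T,R=pose(-87.5,th,lip); print(th,T,dl(T,R))
E
```

```text
[ 0.465 -0.187  0.115] [-90.14  -19.895  92.597] 0.013522896969939321 [-15.45   17.338 -14.458 -20.806 -65.932  27.875]
20 [ 0.465 -0.175  0.147] [ 0.01  1.33  3.17 -0.35 -0.01 -0.  ]
40 [ 0.465 -0.141  0.163] [-0.07  4.67  4.75 -0.7  -0.03 -0.  ]
```

View pics/p1top.png

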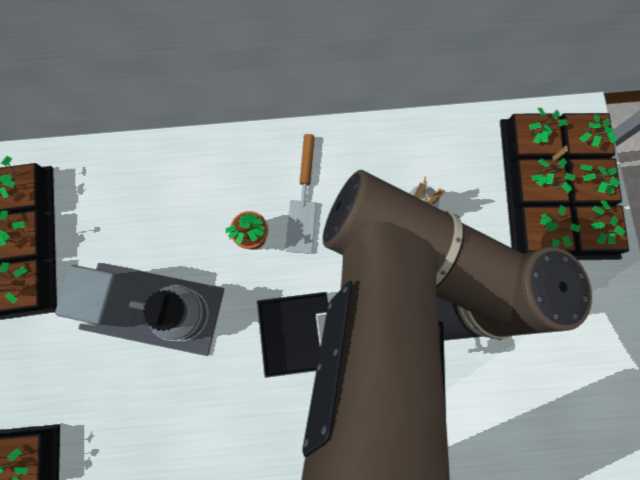

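View pics/p1side.png

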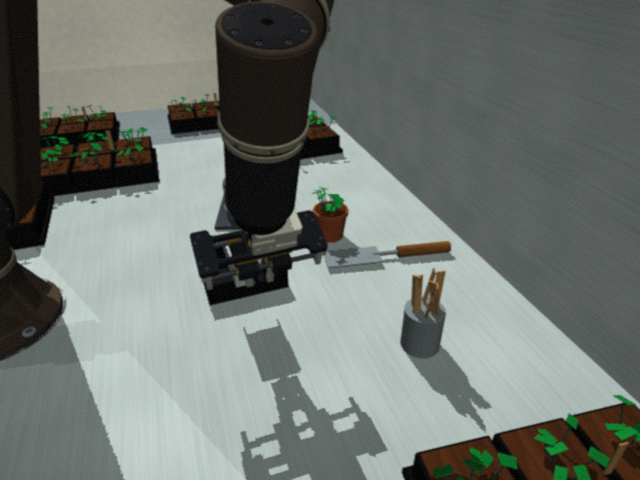

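>>> drive_tool([
  [0,0.3,0.8,-0.0875,-0.004,0],
  [0,0.6,1.6,-0.175,-0.007,0],
  [0,1.0,2.4,-0.26,-0.011,0],
  [0,1.3,3.2,-0.35,-0.015,0],
  [0,2.1,3.6,-0.44,-0.019,0],
  [0,3.0,4.0,-0.525,-0.022,0],
  [-0.1,3.8,4.4,-0.61,-0.026,0],
  [-0.1,4.7,4.7,-0.7,-0.03,0],
])

```text
time_s: 8.37
tcp_pos: [0.4648, -0.1402, 0.1633]
eef_rot: [-90.3, 20.4, 92.5]
contact_force: [-0.6, -0.5, -1.6]
gripper_width: 0.0137
```

```bash
python3 - <<'E'
from go import *
s=r.get_state();print(s['tcp_pos'],s['eef_rot'],s['gripper_width'],s['joints'],s['contact_force'])
for n in("top","side"):
  im=imaging.capture(n)[:,:,::-1]; cv2.imwrite(f"pics/p2{n}.png",im)
for th,lip in ((40,(.46,-.035,.09)),(50,(.46,-.03,.075)),(60,(.46,-.02,.065)),(72,(.46,-.015,.065))):
    T,R=pose(-87.5,th,lip); print(th,T,dl(T,R))
E
```

```text
[ 0.465 -0.14   0.163] [-90.25   20.444  92.5  ] 0.01368226511172666 [ 21.357   4.358 -42.117  24.627 -52.808 -35.432] [-0.573 -0.473 -1.618]
40 [ 0.465 -0.141  0.163] [ 0.02 -0.23  0.05  0.01  0.   -0.01]
50 [ 0.464 -0.122  0.165] [-0.04  1.69  0.29 -0.17 -0.01 -0.01]
60 [ 0.463 -0.095  0.17 ] [-0.12  4.39  0.75 -0.34 -0.02 -0.01]
72 [ 0.462 -0.067  0.183] [-0.22  7.23  2.08 -0.55 -0.02 -0.01]
```

View pics/p2top.png

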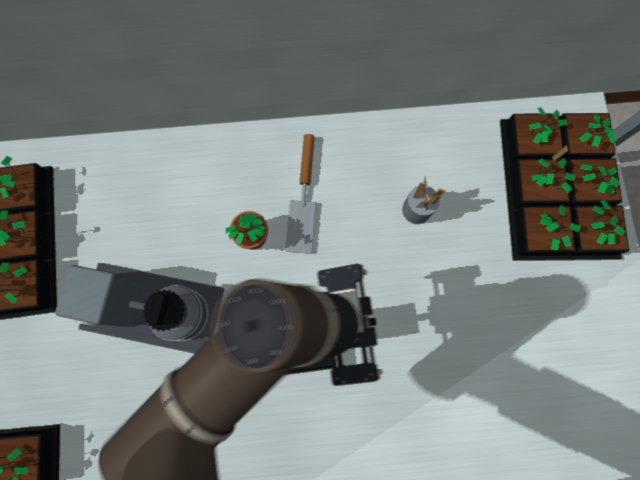

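View pics/p2side.png

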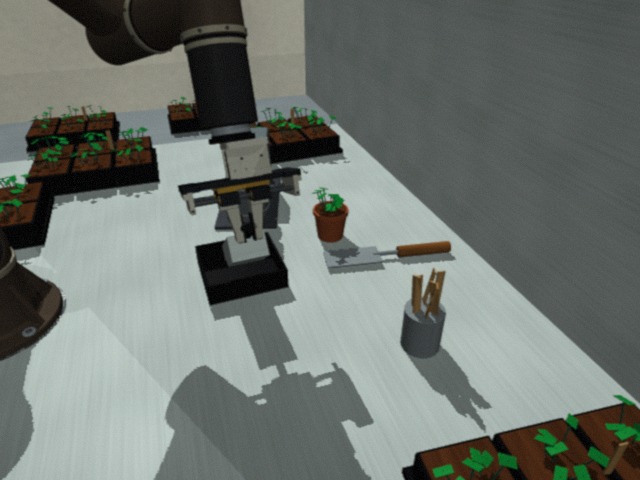

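>>> drive_tool([
  [0,0.4,0,-0.045,-0.002,0],
  [0,0.8,0.1,-0.09,-0.004,0],
  [0,1.2,0.2,-0.13,-0.006,0],
  [0,1.7,0.3,-0.17,-0.01,0],
  [-0.1,2.4,0.4,-0.21,-0.012,0],
  [-0.1,3.0,0.5,-0.25,-0.014,0],
  [-0.1,3.7,0.6,-0.3,-0.017,0],
  [-0.1,4.4,0.7,-0.34,-0.02,0],
])

```text
time_s: 9.13
tcp_pos: [0.4635, -0.0967, 0.1694]
eef_rot: [-90.4, 39.8, 92.3]
contact_force: [-0.4, -0.7, -1.7]
gripper_width: 0.0136
```

```bash
python3 - <<'E'
from go import *
s=r.get_state();print(s['tcp_pos'],s['eef_rot'],s['gripper_width'],s['joints'],s['contact_force'])
for n in("side",):
  im=imaging.capture(n)[:,:,::-1]; cv2.imwrite(f"pics/p3{n}.png",im[60:330,150:390].repeat(2,0).repeat(2,1))
for th,lip in ((60,(.46,-.02,.065)),(72,(.46,-.015,.065))):
    T,R=pose(-87.5,th,lip); print(th,T,dl(T,R))
E
```

```text
[ 0.464 -0.097  0.169] [-90.399  39.845  92.316] 0.0136258039902112 [ 36.737  10.012 -47.899  36.874 -62.54  -60.643] [-0.359 -0.703 -1.745]
60 [ 0.463 -0.095  0.17 ] [-0.08  0.06  0.07  0.    0.   -0.  ]
72 [ 0.462 -0.067  0.183] [-0.18  2.9   1.4  -0.21 -0.   -0.  ]
```

View pics/p3side.png

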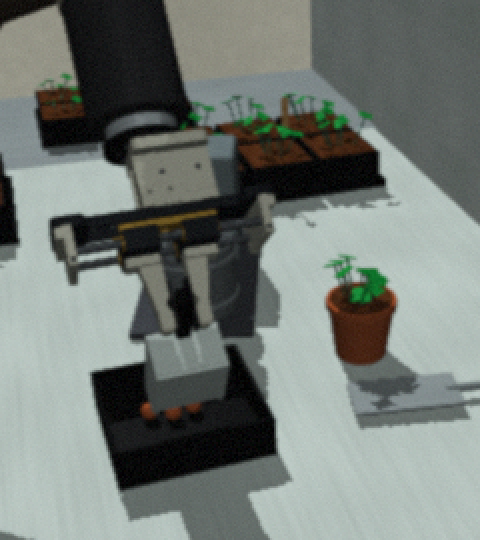

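>>> drive_tool([
  [0,0.6,0.3,-0.045,0,0],
  [0,1.2,0.6,-0.09,0,0],
  [0,1.8,0.9,-0.13,0,0],
  [-0.1,2.4,1.2,-0.17,0,0],
  [-0.1,2.9,1.4,-0.21,0,0],
  [-0.1,2.9,1.4,-0.23,0,0],
  [-0.1,2.9,1.4,-0.23,0,0],
  [-0.1,2.9,1.4,-0.23,0,0],
])

```text
time_s: 9.85
tcp_pos: [0.4622, -0.0679, 0.1828]
eef_rot: [-89.4, 52.9, 93.1]
contact_force: [0.1, -0.9, -1.0]
gripper_width: 0.0139
```

>>> drive_tool([
  [0,0,0.4,0,0,0],
  [0,0,0,0,0,0],
  [0,0,0.4,0,0,0],
  [0,0,0,0,0,0],
  [0,0,0.4,0,0,0],
  [0,0,0,0,0,0],
  [0,0,0,0,0,0],
  [0,0,0,0,0,0],
])

```text
time_s: 10.52
tcp_pos: [0.4622, -0.0676, 0.1831]
eef_rot: [-89.5, 52.9, 93.1]
contact_force: [0.5, 0.7, -1.7]
gripper_width: 0.0138
```

```bash
python3 - <<'E'
from go import *
s=r.get_state();print(s['tcp_pos'],s['eef_rot'],s['gripper_width'],s['joints'],s['contact_force'])
for n in("side","top"):
  im=imaging.capture(n)[:,:,::-1]; cv2.imwrite(f"pics/p4{n}.png",im[60:330,150:390].repeat(2,0).repeat(2,1))
E
```

```text
[ 0.462 -0.068  0.183] [-89.465  52.92   93.08 ] 0.01381666778506521 [ 44.779  16.71  -47.156  38.229 -72.275 -69.619] [ 0.509  0.714 -1.743]
```

View pics/p4side.png

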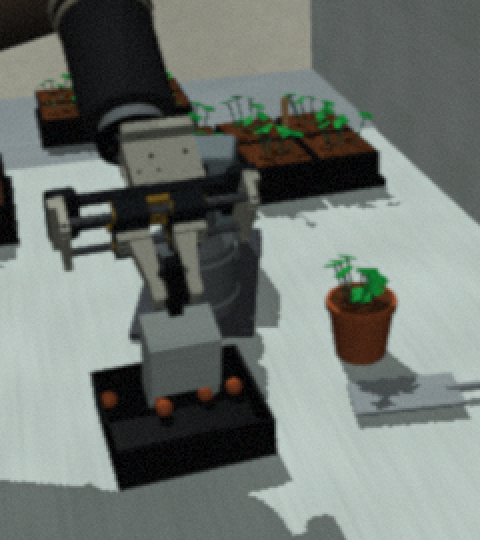

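View pics/p4top.png

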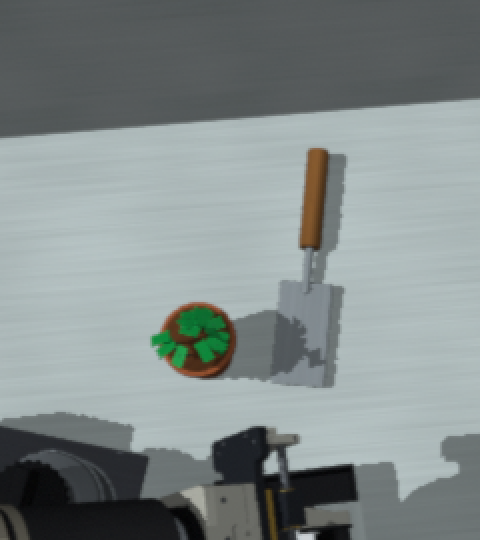

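```bash
python3 - <<'E'
from go import *
for th,lip in ((60,(.46,-.02,.10)),(30,(.46,-.06,.13)),(10,(.46,-.12,.13)),(0,(.46,-.2,.12))):
    T,R=pose(-87.5,th,lip); print(th,T,dl(T,R))
E
```

```text
60 [ 0.463 -0.095  0.205] [ 0.1  -2.75  2.15  0.23  0.   -0.  ]
30 [ 0.465 -0.177  0.183] [  0.29 -10.98  -0.01   0.75   0.03  -0.  ]
10 [ 0.466 -0.248  0.14 ] [  0.34 -18.09  -4.34   1.1    0.04  -0.01]
0 [ 0.466 -0.328  0.107] [  0.33 -26.07  -7.59   1.27   0.05  -0.01]
```

>>> drive_tool([
  [0,-0.5,1,0.05,0,0],
  [0,-1.6,2,0.13,0,0],
  [0.1,-2.8,2.2,0.23,0,0],
  [0.1,-4.2,2,0.33,0.01,0],
  [0.2,-5.8,1.6,0.43,0.01,0],
  [0.2,-7.5,1,0.53,0.02,0],
  [0.3,-9.2,0.5,0.64,0.02,0],
  [0.3,-11,0,0.75,0.03,0],
])

```text
time_s: 11.28
tcp_pos: [0.465, -0.1762, 0.1846]
eef_rot: [-90.2, 10.3, 92.8]
contact_force: [0.6, -0.5, -1.5]
gripper_width: 0.0137
```

>>> drive_tool([
  [0,-1.8,-1,0.08,0,0],
  [0,-3.6,-2,0.17,0,0],
  [0,-5.4,-3.2,0.26,0,0],
  [0,-7.2,-4.3,0.35,0.01,0],
  [0,-9.2,-5.2,0.4,0.01,0],
  [0,-11.2,-6,0.46,0.015,0],
  [0,-13.2,-6.8,0.52,0.02,0],
  [0,-15.1,-7.6,0.52,0.02,-0.01],
])

```text
time_s: 11.95
tcp_pos: [0.4642, -0.3293, 0.1058]
eef_rot: [-90.0, -19.5, 92.0]
contact_force: [0.4, 0.0, -1.4]
gripper_width: 0.0136
```

```bash
python3 - <<'E'
from go import *
s=r.get_state();print(s['tcp_pos'],s['eef_rot'],s['gripper_width'],s['joints'],s['contact_force'])
for n in("side","top"):
  im=imaging.capture(n)[:,:,::-1]; cv2.imwrite(f"pics/p5{n}.png",im)
  b=(180,210,330,310) if n=="side" else (230,270,380,390)
  cv2.imwrite(f"pics/p5z{n}.png",cv2.resize(im[b[1]:b[3],b[0]:b[2]],None,fx=4.5,fy=4.5,interpolation=cv2.INTER_CUBIC))
E
```

```text
[ 0.464 -0.329  0.106] [-89.971 -19.518  91.992] 0.013606138374264165 [-27.95   25.054  -4.803 -17.805 -71.082  37.382] [ 0.448  0.007 -1.414]
```

View pics/p5side.png

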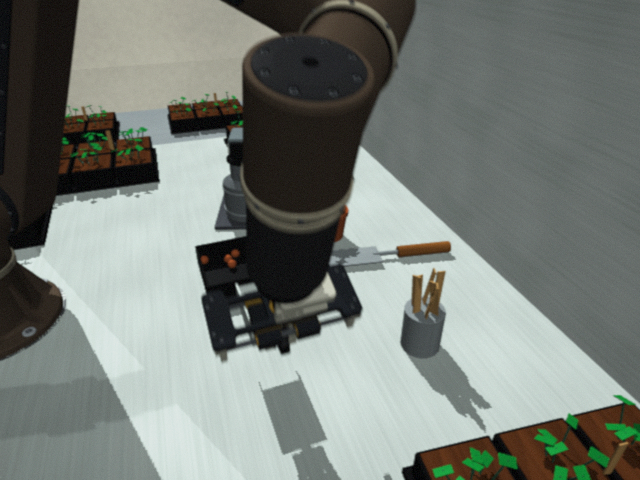

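View pics/p5ztop.png

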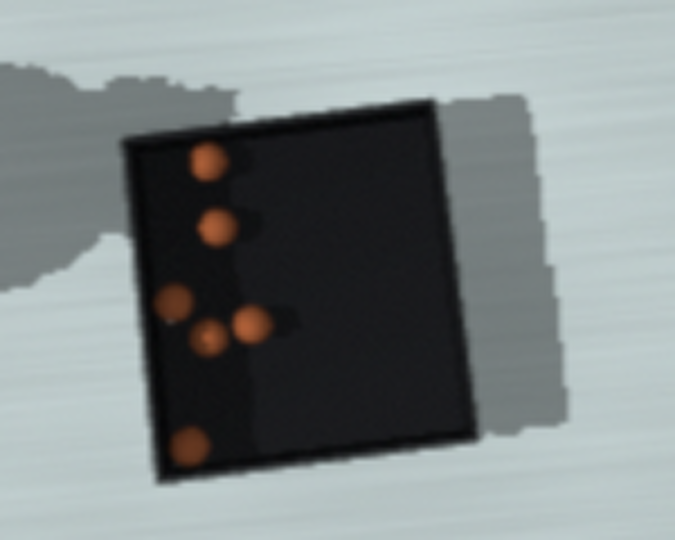

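View pics/p5zside.png

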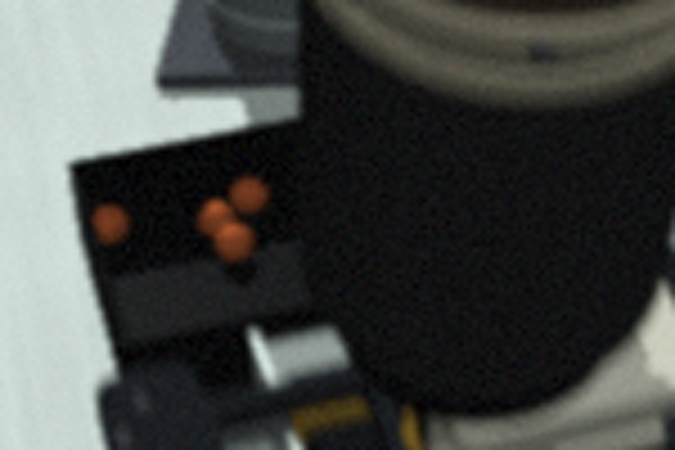

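>>> drive_tool([
  [0.2,-1.5,-1.2,0.007,0,0.01],
  [0.4,-3,-2.8,0.007,0,0.01],
  [0.6,-4.3,-4.4,0.007,0,0.01],
  [0.6,-5,-5.8,0.007,0,0.01],
  [0.6,-5,-6.8,0.007,0,0.01],
  [0.6,-5,-7.3,0.007,0,0.01],
  [0.6,-5,-7.5,0.007,0,0.01],
  [0.6,-5,-7.7,0.007,0,0.01],
])

```text
time_s: 12.72
tcp_pos: [0.4712, -0.3761, 0.0311]
eef_rot: [-90.1, -19.6, 92.8]
contact_force: [0.2, 0.5, -1.3]
gripper_width: 0.0136
```

```bash
python3 - <<'E'
from go import *
s=r.get_state();print(s['tcp_pos'],s['eef_rot'],s['contact_force'],s['moment'])
im=imaging.capture("top")[:,:,::-1]; b=(380,250,540,370)
cv2.imwrite(f"pics/q1.png",cv2.resize(im[b[1]:b[3],b[0]:b[2]],None,fx=4.5,fy=4.5,interpolation=cv2.INTER_CUBIC))
E
```

```text
[ 0.471 -0.376  0.031] [-90.107 -19.635  92.786] [ 0.213  0.455 -1.251] [-1.227 -0.178  0.044]
```

View pics/q1.png

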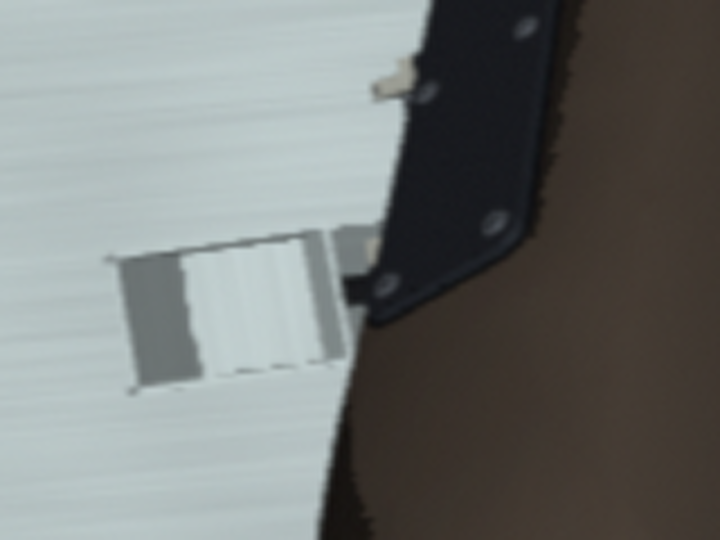

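>>> drive_tool([
  [0,0,0,0,0,0],
  [0,0,-0.05,0,0,0],
  [0,0,-0.1,0,0,0],
  [0,0,-0.15,0,0,0],
  [0,0,-0.2,0,0,0],
  [0,0,-0.25,0,0,0],
  [0,0,-0.25,0,0,0],
  [0,0,-0.25,0,0,0],
])

```text
time_s: 13.43
tcp_pos: [0.4709, -0.3767, 0.0281]
eef_rot: [-90.1, -19.7, 92.7]
contact_force: [-0.8, -1.2, -0.8]
gripper_width: 0.0134
```

>>> drive_tool([
  [0,0,-0.02,0,0,0],
  [0,0,-0.04,0,0,0],
  [0,0,-0.06,0,0,0],
  [0,0,-0.08,0,0,0],
  [0,0,-0.1,0,0,0],
  [0,0,-0.12,0,0,0],
  [0,0,-0.12,0,0,0],
  [0,0,-0.12,0,0,0],
])

```text
time_s: 14.1
tcp_pos: [0.4711, -0.377, 0.0273]
eef_rot: [-90.1, -19.6, 92.7]
contact_force: [-0.6, -1.9, 2.8]
gripper_width: 0.0136
```

>>> drive_tool([
  [0,0,0,0,0,0],
  [0,0,0,0,0,0],
  [0,0,0,0,0,0],
  [0,0,0,0,0,0],
  [0,0,0,0,0,0],
  [0,0,0,0,0,0],
  [0,0,0,0,0,0],
  [0,0,0,0,0,0],
], claw=0.55)

```text
time_s: 14.77
tcp_pos: [0.471, -0.3767, 0.027]
eef_rot: [-90.1, -19.6, 92.7]
contact_force: [-0.6, -0.1, 0.0]
gripper_width: 0.048
```

>>> drive_tool([
  [0,-0.3,0.8,0,0,0],
  [0,-0.7,2,0,0,0],
  [0,-1.4,4,0,0,0],
  [0,-2.1,6,0,0,0],
  [0,-3,9,0,0,0],
  [0,-4,12,0,0,0],
  [0,-5,15,0,0,0],
  [0,-6,18,0,0,0],
])

```text
time_s: 15.43
tcp_pos: [0.4707, -0.4377, 0.2103]
eef_rot: [-90.2, -19.6, 92.7]
contact_force: [1.1, -0.7, 0.3]
gripper_width: 0.0479
```

```bash
python3 - <<'E'
from go import *
s=r.get_state();print(s['tcp_pos'],s['eef_rot'],s['joints'],s['contact_force'],s['gripper_width'])
for n in("side","top"):
  im=imaging.capture(n)[:,:,::-1]; cv2.imwrite(f"pics/q2{n}.png",im)
# cap target: jaw axis azimuth 252 (yaw162), tool down
Rt=Ro.from_euler('xyz',[-90,0,162],degrees=True); delta([.522,.228,.183],Rt)
E
```

```text
[ 0.471 -0.438  0.21 ] [-90.152 -19.555  92.745] [-35.345  27.564  13.03  -15.383 -87.787  40.331] [ 1.093 -0.727  0.308] 0.04787762346094909
t 15.5333 tcp [ 0.472 -0.441  0.214] rot [-90.52  -19.139  92.837] F [ 0.606 -0.553  0.668] w 0.047921807550714506
target tcp [0.522 0.228 0.164] delta cm [ 4.978 66.858 -5.016] rv [-0.288 -0.208  1.197] ang 71.5291244752806
```

View pics/q2side.png

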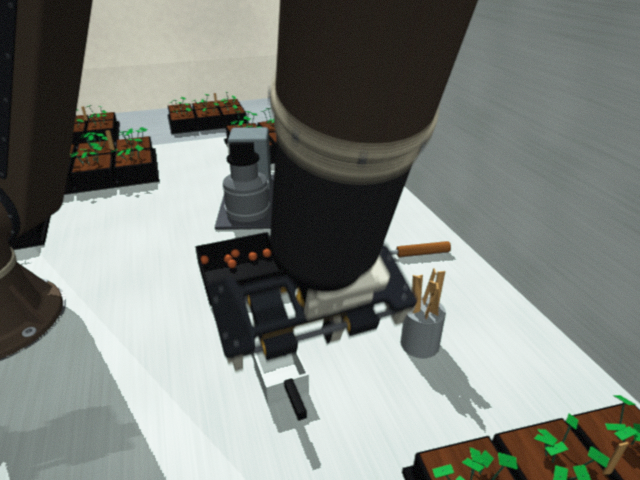

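View pics/q2top.png

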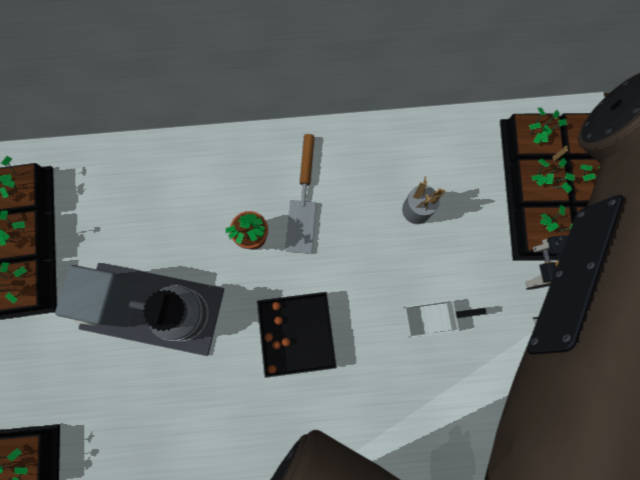

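>>> drive_tool([
  [0,3.5,3,-0.1,0,0],
  [0,7,5,-0.2,-0.01,0],
  [0,11,7,-0.3,-0.02,0],
  [0,15,8,-0.335,-0.02,0],
  [0,19,8,-0.335,-0.02,0],
  [1,23,8,-0.335,-0.02,0],
  [1,27,8,-0.335,-0.02,0],
  [1,30,8,-0.335,-0.02,0],
], claw=0.5)

```text
time_s: 16.2
tcp_pos: [0.4807, -0.1343, 0.2884]
eef_rot: [-90.5, -0.4, 92.8]
contact_force: [0.7, -0.3, -0.0]
gripper_width: 0.0435
```

>>> drive_tool([
  [4,37,0,0,0,1.2],
  [4,37,0,0,0,1.2],
  [4,37,0,0,0,1.2],
  [4,37,0,0,0,1.2],
  [4,37,0,0,0,1.2],
  [4,37,0,0,0,1.2],
  [4,37,0,0,0,1.2],
  [4,37,0,0,0,1.2],
])

```text
time_s: 16.87
tcp_pos: [0.5166, 0.1966, 0.2885]
eef_rot: [-90.4, -0.4, 150.4]
contact_force: [1.2, -0.3, 0.7]
gripper_width: 0.0439
```

```bash
python3 - <<'E'
from go import *
Rt=Ro.from_euler('xyz',[-90,0,162],degrees=True); delta([.522,.228,.183],Rt)
E
```

```text
t 16.8667 tcp [0.517 0.197 0.288] rot [-90.418  -0.358 150.426] F [ 1.196 -0.304  0.745] w 0.04393112482746225
target tcp [0.522 0.228 0.164] delta cm [  0.536   3.144 -12.427] rv [-0.009 -0.003  0.202] ang 11.588551639773074
```

>>> drive_tool([
  [0.3,1.5,0,0,0,0.1],
  [0.5,3.1,0,-0.008,-0.003,0.2],
  [0.5,3.1,-2,-0.008,-0.003,0.202],
  [0.5,3.1,-4,-0.008,-0.003,0.202],
  [0.5,3.1,-6,-0.008,-0.003,0.202],
  [0.5,3.1,-7,-0.008,-0.003,0.202],
  [0.5,3.1,-7,-0.008,-0.003,0.202],
  [0.5,3.1,-7,-0.008,-0.003,0.202],
])

```text
time_s: 17.53
tcp_pos: [0.5222, 0.2255, 0.2178]
eef_rot: [-90.0, -0.0, 161.6]
contact_force: [1.1, 0.3, 0.8]
gripper_width: 0.0437
```

```bash
python3 - <<'E'
from go import *
s=r.get_state()
for n in("side","top"):
  im=imaging.capture(n)[:,:,::-1]
  b=(180,70,300,170) if n=="side" else (100,240,250,360)
  cv2.imwrite(f"pics/c1{n}.png",cv2.resize(np.clip(im[b[1]:b[3],b[0]:b[2]].astype(float)*1.8,0,255).astype(np.uint8),None,fx=5,fy=5,interpolation=cv2.INTER_CUBIC))
Rt=Ro.from_euler('xyz',[-90,0,162],degrees=True); delta([.522,.228,.183],Rt); print(s['joints'])
E
```

```text
t 17.6333 tcp [0.523 0.226 0.219] rot [-90.073   0.02  161.641] F [-0.149 -0.831 -0.685] w 0.0441172730486205
target tcp [0.522 0.228 0.164] delta cm [-0.063  0.207 -5.449] rv [-0.001  0.001  0.006] ang 0.3666230458212157
[ 43.05   10.976 -13.692  -0.022 -65.381  28.598]
```

View pics/c1side.png

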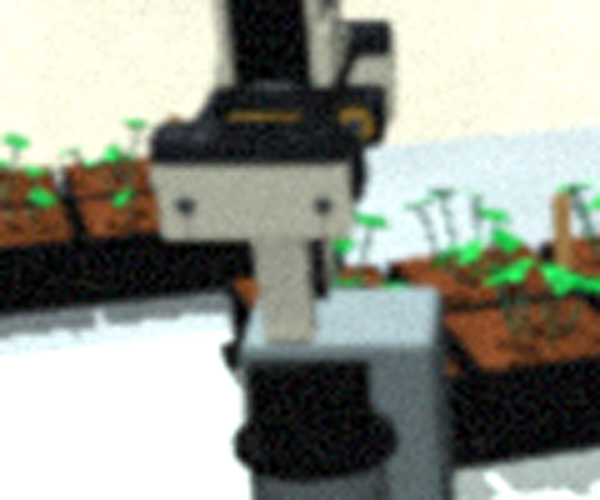

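View pics/c1top.png

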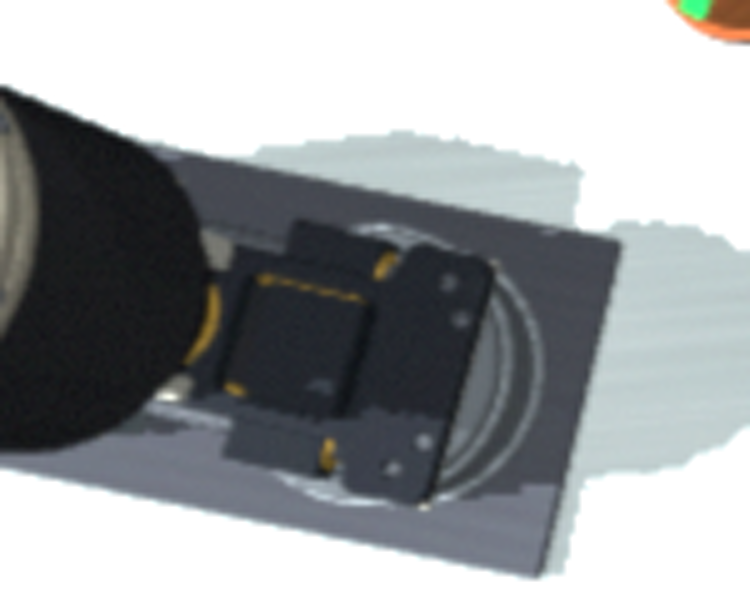

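```bash
python3 - <<'E'
from go import *
t=np.array([.523,.226,.219]); j=np.array([-.31,-.95,0])
print([proj("side",t+d*j) for d in (.022,.03,.04)])
for c in ((.522,.228),(.525,.227)):
  b=np.array([.951,-.309,0]); C=np.array([*c,.185])
  print(proj("side",C+.028*b+.007*j),proj("side",C-.028*b-.007*j),proj("side",C-.028*b+.007*j), proj("side",[*c,.15]))
E
```

```text
[array([238.044, 135.652]), array([237.563, 136.954]), array([236.954, 138.604])]
[251.858 147.089] [228.456 144.931] [227.541 147.227] [241.449 160.024]
[253.23  147.085] [229.813 144.927] [228.913 147.223] [242.79 160.02]
```

```bash
python3 - <<'E'
from go import *
t=np.array([.523,.226,.219]); j=np.array([-.31,-.95,0]);b=np.array([.951,-.309,0])
for z in (.066,.08,.1):
  for w in(-.039,0,.039):
    print(z,w,proj("top",t+.0965*j+w*b+[0,0,z]))
# ring fit of the tank shoulder in the top pic / base plate lines
for c in ((.522,.228),(.525,.227),(.52,.228)):
  print(c,(proj("top",[*c,.15])+proj("top",[*c,.16]))/2)
E
```

```text
0.066 -0.039 [190.847 340.799]
0.066 0 [197.51  316.843]
0.066 0.039 [204.041 293.36 ]
0.08 -0.039 [188.554 340.711]
0.08 0 [195.358 316.331]
0.08 0.039 [202.025 292.441]
0.1 -0.039 [185.131 340.579]
0.1 0 [192.148 315.568]
0.1 0.039 [199.02  291.072]
(0.522, 0.228) [164.094 309.897]
(0.525, 0.227) [164.587 308.258]
(0.52, 0.228) [164.118 310.96 ]
```

>>> drive_tool([
  [0,0.2,-1,0,0,0.006],
  [0,0.2,-2,0,0,0.006],
  [0,0.2,-3,0,0,0.006],
  [0,0.2,-4,0,0,0.006],
  [0,0.2,-4.6,0,0,0.006],
  [0,0.2,-5,0,0,0.006],
  [0,0.2,-5.3,0,0,0.006],
  [0,0.2,-5.3,0,0,0.006],
])

```text
time_s: 18.3
tcp_pos: [0.5216, 0.2275, 0.1633]
eef_rot: [-89.9, -0.1, 162.0]
contact_force: [0.6, -0.3, 0.4]
gripper_width: 0.0439
```

>>> drive_tool([
  [0,0,0,0,0,0],
  [0,0,0,0,0,0],
  [0,0,0,0,0,0],
  [0,0,0,0,0,0],
  [0,0,0,0,0,0],
  [0,0,0,0,0,0],
  [0,0,0,0,0,0],
  [0,0,0,0,0,0],
], claw=0, squeeze=15)

```text
time_s: 18.97
tcp_pos: [0.5223, 0.2283, 0.1644]
eef_rot: [-90.1, -0.0, 162.0]
contact_force: [1.3, 2.7, 0.9]
gripper_width: 0.0136
```

```bash
python3 - <<'E'
from go import *
s=r.get_state();print(s)
im=imaging.capture("side")[:,:,::-1]; b=(180,70,300,170)
cv2.imwrite(f"pics/c2side.png",cv2.resize(np.clip(im[b[1]:b[3],b[0]:b[2]].astype(float)*1.8,0,255).astype(np.uint8),None,fx=5,fy=5,interpolation=cv2.INTER_CUBIC))
E
```

```text
{'time_s': 18.9667, 'joints': array([ 43.237,  13.536, -17.801,  -0.061, -58.633,  28.793]), 'qd': array([-0.057,  0.034,  0.07 ,  0.111, -0.072,  0.059]), 'joint_torque': array([ -1.246, -45.172,  24.579,   6.416,  -0.937,   0.037]), 'tcp_pos': array([0.522, 0.228, 0.164]), 'eef_rot': array([-90.052,  -0.031, 161.998]), 'contact_force': array([1.305, 2.701, 0.87 ]), 'moment': array([ 1.138, -0.296, -0.062]), 'gripper_width': 0.013588949373813428}
```

View pics/c2side.png

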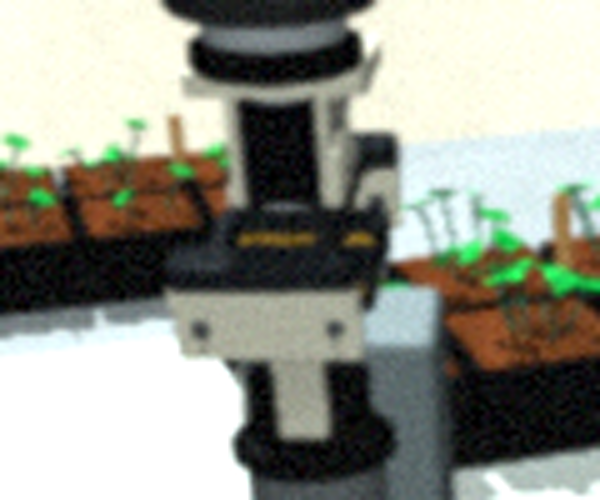

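>>> drive_tool([
  [0,0,0,0,0,0],
  [0,0,0,0,0,0],
  [0,0,0,0,0,0],
  [0.1,0,0,0,0,0],
  [0.2,-0.05,0,0,0,0],
  [0.2,-0.05,0,0,0,0],
  [0.2,-0.05,0,0,0,0],
  [0.2,-0.05,0,0,0,0],
], claw=0.3)

```text
time_s: 19.68
tcp_pos: [0.5238, 0.2271, 0.1639]
eef_rot: [-90.0, -0.1, 162.0]
contact_force: [-1.0, -0.4, 0.3]
gripper_width: 0.0266
```

>>> drive_tool([
  [0,0,0,0,0,0],
  [0,0,0,0,0,0],
  [0,0,0,0,0,0],
  [0,0,0,0,0,0],
  [0,0,0,0,0,0],
  [0,0,0,0,0,0],
  [0,0,0,0,0,0],
  [0,0,0,0,0,0],
], claw=0, squeeze=20)

```text
time_s: 20.35
tcp_pos: [0.5241, 0.2276, 0.1642]
eef_rot: [-90.0, -0.0, 162.0]
contact_force: [1.2, 3.6, -0.7]
gripper_width: 0.0137
```

```bash
python3 - <<'E'
from go import *
s=r.get_state();print(s['tcp_pos'],s['eef_rot'],s['contact_force'],s['moment'],s['gripper_width'])
E
```

```text
[0.524 0.228 0.164] [-90.025  -0.049 161.993] [ 1.171  3.573 -0.717] [ 1.285 -0.459 -0.138] 0.013714158851922578
```

>>> drive_tool([
  [0,0,0,0,0,0.01],
  [0,0,0,0,0,0.02],
  [0,0,0,0,0,0.03],
  [0,0,0,0,0,0.04],
  [0,0,0,0,0,0.05],
  [0,0,0,0,0,0.06],
  [0,0,0,0,0,0.07],
  [0,0,0,0,0,0.07],
])

```text
time_s: 21.02
tcp_pos: [0.5241, 0.2284, 0.1643]
eef_rot: [-90.1, -0.0, 166.1]
contact_force: [-0.2, 7.1, 0.1]
gripper_width: 0.0136
```

```bash
python3 - <<'E'
from go import *
s=r.get_state();print(s['tcp_pos'],s['eef_rot'],s['contact_force'],s['moment'],s['gripper_width'],s['joint_torque'])
E
```

```text
[0.524 0.228 0.164] [-90.11   -0.045 166.069] [-0.197  7.088  0.11 ] [ 2.896 -0.111 -0.185] 0.013575462732805856 [ -3.535 -45.948  23.467   7.712  -2.037   0.343]
```

>>> drive_tool([
  [0,0.02,0,0,0,0.01],
  [0,0.04,0,0,0,0.02],
  [0,0.06,0,0,0,0.03],
  [0,0.08,0,0,0,0.04],
  [0,0.1,0,0,0,0.05],
  [0,0.1,0,0,0,0.06],
  [0,0.1,0,0,0,0.07],
  [0,0.1,0,0,0,0.07],
])

```text
time_s: 21.68
tcp_pos: [0.5242, 0.229, 0.1643]
eef_rot: [-90.1, -0.0, 170.1]
contact_force: [0.9, 5.5, -0.2]
gripper_width: 0.0144
```

```bash
python3 - <<'E'
from go import *
s=r.get_state();print(s['tcp_pos'],s['eef_rot'],s['contact_force'],s['moment'],s['gripper_width'],s['joint_torque'])
E
```

```text
[0.524 0.229 0.164] [-90.072  -0.031 170.052] [ 0.913  5.481 -0.166] [ 2.236 -0.467 -0.522] 0.014447183069133267 [ -2.323 -45.957  23.659   7.295  -1.815   0.669]
```

>>> drive_tool([
  [0,0,0,0,0,-0.03],
  [0,0,0,0,0,-0.06],
  [0,0,0,0,0,-0.09],
  [0,0,0,0,0,-0.12],
  [0,0,0,0,0,-0.14],
  [0,0,0,0,0,-0.16],
  [0,0,0,0,0,-0.18],
  [0,0,0,0,0,-0.2],
])

```text
time_s: 22.35
tcp_pos: [0.5236, 0.2276, 0.164]
eef_rot: [-89.9, -0.1, 158.5]
contact_force: [-0.1, -0.7, 1.6]
gripper_width: 0.0139
```

```bash
python3 - <<'E'
from go import *
s=r.get_state();print(s['tcp_pos'],s['eef_rot'],s['contact_force'],s['moment'],s['gripper_width'],s['joint_torque'])
E
```

```text
[0.524 0.228 0.164] [-89.913  -0.087 158.47 ] [-0.062 -0.704  1.63 ] [-0.047  0.069  0.082] 0.013875717764337974 [  0.044 -44.882  25.903   5.97    0.14    0.361]
```

>>> drive_tool([
  [0,0,0,0,0,-0.03],
  [0,0,0,0,0,-0.06],
  [0,0,0,0,0,-0.09],
  [0,0,0,0,0,-0.12],
  [0,0,0,0,0,-0.14],
  [0,0,0,0,0,-0.16],
  [0,0,0,0,0,-0.18],
  [0,0,0,0,0,-0.18],
], squeeze=25)

```text
time_s: 23.02
tcp_pos: [0.5237, 0.2279, 0.164]
eef_rot: [-89.9, -0.1, 148.2]
contact_force: [-1.1, 0.0, 2.7]
gripper_width: 0.014
```

```bash
python3 - <<'E'
from go import *
s=r.get_state();print(s['tcp_pos'],s['eef_rot'],s['contact_force'],s['moment'],s['gripper_width'],s['joint_torque'],s['joints'])
E
```

```text
[0.524 0.228 0.164] [-89.943  -0.077 148.154] [-1.057  0.049  2.711] [-0.263  0.21  -0.063] 0.014028492910214968 [  0.26  -44.68   26.102   5.94    0.406  -0.333] [ 43.105  13.719 -17.604  -0.07  -58.752  15.086]
```

>>> drive_tool([
  [0,0,0,0,0,-0.06],
  [0,0,0,0,0,-0.13],
  [0,0,0,0,0,-0.2],
  [0,0,0,0,0,-0.27],
  [0,0,0,0,0,-0.34],
  [0,0,0,0,0,-0.41],
  [0,0,0,0,0,-0.46],
  [0,0,0,0,0,-0.5],
])

```text
time_s: 23.68
tcp_pos: [0.5238, 0.2282, 0.164]
eef_rot: [-90.0, -0.1, 119.5]
contact_force: [-0.7, -0.1, 2.1]
gripper_width: 0.0141
```

```bash
python3 - <<'E'
from go import *
s=r.get_state();print(s['tcp_pos'],s['eef_rot'],s['contact_force'],s['moment'],s['gripper_width'],s['joint_torque'],s['joints'])
E
```

```text
[0.524 0.228 0.164] [-89.97   -0.071 119.455] [-0.671 -0.055  2.101] [0.056 0.058 0.08 ] 0.014077890918862785 [ -0.053 -44.925  25.797   5.996   0.074   0.493] [ 43.101  13.708 -17.61   -0.089 -58.694 -13.6  ]
```

>>> drive_tool([
  [0,0,0,0,0,-0.08],
  [0,0,0,0,0,-0.18],
  [0,0,0,0,0,-0.28],
  [0,0,0,0,0,-0.38],
  [0,0,0,0,0,-0.48],
  [0,0,0,0,0,-0.58],
  [0,0,0,0,0,-0.66],
  [0,0,0,0,0,-0.69],
])

```text
time_s: 24.35
tcp_pos: [0.5238, 0.2282, 0.164]
eef_rot: [-90.0, -0.1, 79.8]
contact_force: [0.0, 0.4, 2.5]
gripper_width: 0.0139
```

```bash
python3 - <<'E'
from go import *
s=r.get_state();print(s['tcp_pos'],s['eef_rot'],s['contact_force'],s['moment'],s['gripper_width'],s['joint_torque'],s['joints'])
for n in("side","top"):
  im=imaging.capture(n)[:,:,::-1]
  b=(180,70,300,170) if n=="side" else (100,240,250,360)
  cv2.imwrite(f"pics/c4{n}.png",cv2.resize(np.clip(im[b[1]:b[3],b[0]:b[2]].astype(float)*1.8,0,255).astype(np.uint8),None,fx=5,fy=5,interpolation=cv2.INTER_CUBIC))
E
```

```text
[0.524 0.228 0.164] [-89.972  -0.072  79.799] [0.02  0.373 2.461] [ 0.094 -0.002  0.067] 0.013898150592704177 [ -0.069 -44.814  25.735   6.018  -0.007  -0.403] [ 43.109  13.677 -17.658  -0.077 -58.624 -53.27 ]
```

View pics/c4side.png

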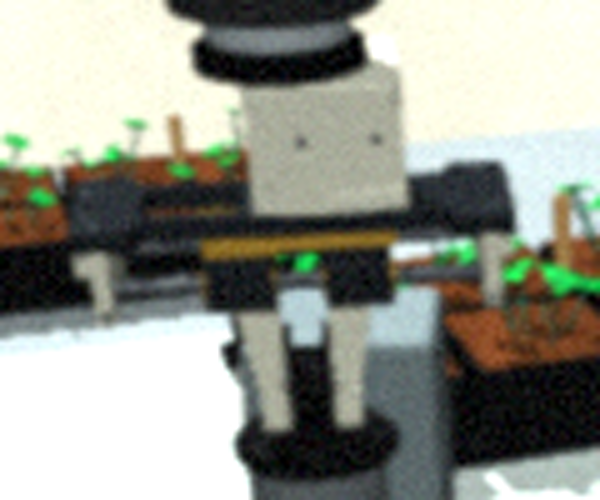

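View pics/c4top.png

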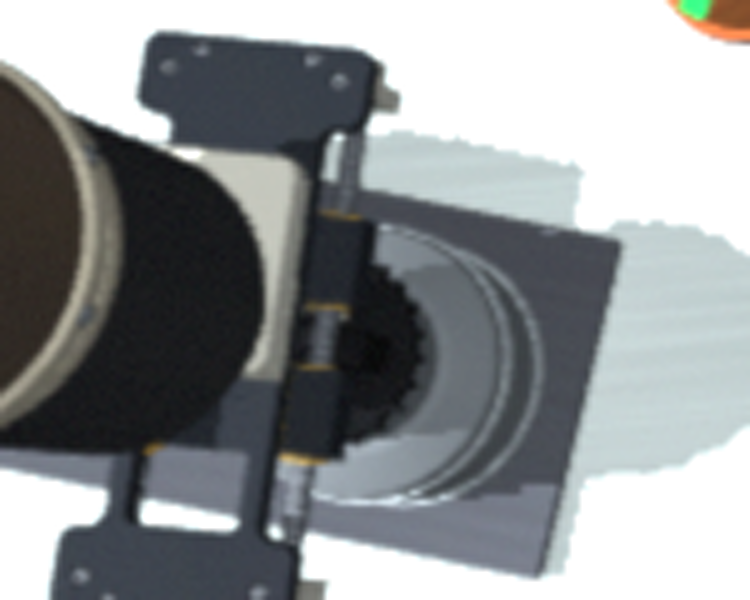

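>>> drive_tool([
  [0,0,0,0,0,0],
  [0,0,0,0,0,0],
  [0,0,0.1,0,0,0],
  [0,0,0.2,0,0,0],
  [0,0,0.3,0,0,0],
  [0,0,0.45,0,0,0],
  [0,0,0.6,0,0,0],
  [0,0,0.8,0,0,0],
], squeeze=40)

```text
time_s: 25.12
tcp_pos: [0.5237, 0.2281, 0.172]
eef_rot: [-90.0, -0.1, 80.1]
contact_force: [-0.1, 0.5, -1.0]
gripper_width: 0.0138
```

Free (only ~1 N downward). Lift on.

>>> drive_tool([
  [0,0,0.5,0,0,0],
  [0,0,1.2,0,0,0],
  [0,0,2,0,0,0],
  [0,0,3,0,0,0],
  [0,0,4,0,0,0],
  [0,0,5,0,0,0],
  [0,0,5.8,0,0,0],
  [0,0,6.2,0,0,0],
])

```text
time_s: 25.78
tcp_pos: [0.5243, 0.2285, 0.2359]
eef_rot: [-90.1, -0.2, 80.1]
contact_force: [-0.2, -0.3, -1.4]
gripper_width: 0.0138
```

>>> drive_tool([
  [0,0,0,0,0,0],
  [0,0,0,0,0,0],
  [0,0,0,0,0,0],
  [0,0,0,0,0,0],
  [0,0,0,0,0,0],
  [0,0,0,0,0,0],
  [0,0,0,0,0,0],
  [0,0,0,0,0,0],
])

```text
time_s: 26.45
tcp_pos: [0.5238, 0.2282, 0.2338]
eef_rot: [-90.0, -0.1, 80.1]
contact_force: [0.6, -1.1, -0.9]
gripper_width: 0.0138
```

```bash
python3 - <<'E'
from go import *
s=r.get_state();print(s['time_s'],s['tcp_pos'],s['eef_rot'],s['contact_force'],s['moment'],s['gripper_width'])
for n in("side","top"):
  im=imaging.capture(n)[:,:,::-1]; cv2.imwrite(f"pics/f{n}.png",im)
for l in ("cap","cap_foot","neck_rim","cup"): print(l,[(q["position"],round(q["score"],2)) for q in imaging.landmark_of("side",l)][:2])
print(proj("side",[.5238,.228,.15]),proj("side",[.5238,.228,.19]))
im=cv2.imread("pics/fside.png"); b=(160,50,310,250)
cv2.imwrite("pics/fz.png",cv2.resize(np.clip(im[b[1]:b[3],b[0]:b[2]].astype(float)*1.8,0,255).astype(np.uint8),None,fx=3,fy=3,interpolation=cv2.INTER_CUBIC))
E
```

```text
26.45 [0.524 0.228 0.234] [-89.966  -0.059  80.056] [ 0.556 -1.063 -0.888] [ 0.085 -0.035 -0.075] 0.013788180972220215
cap [([241.7, 130.3], 0.81), ([249.6, 254.4], 0.6)]
cap_foot [([239.5, 143.0], 0.69)]
neck_rim [([241.0, 159.7], 0.89), ([398.6, 256.7], 0.64)]
cup [([283.2, 385.4], 0.77)]
[242.205 159.924] [240.671 143.867]
```

View pics/fz.png

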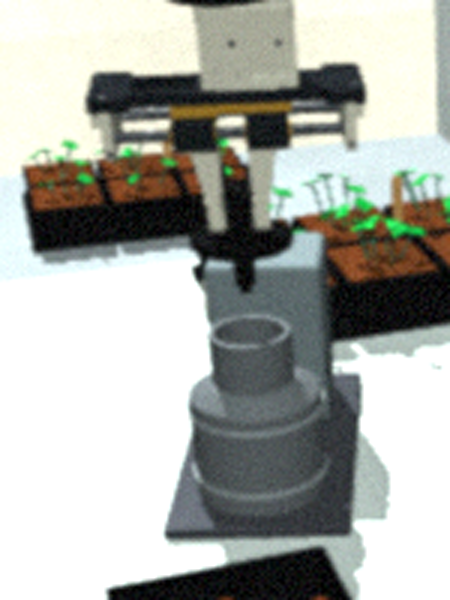

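View pics/fside.png

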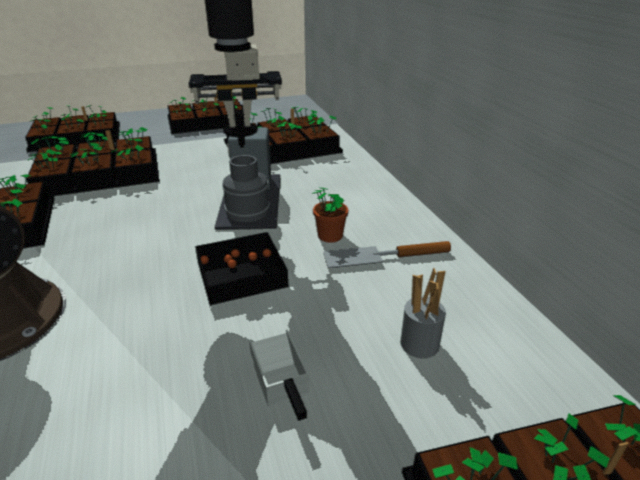

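View pics/ftop.png

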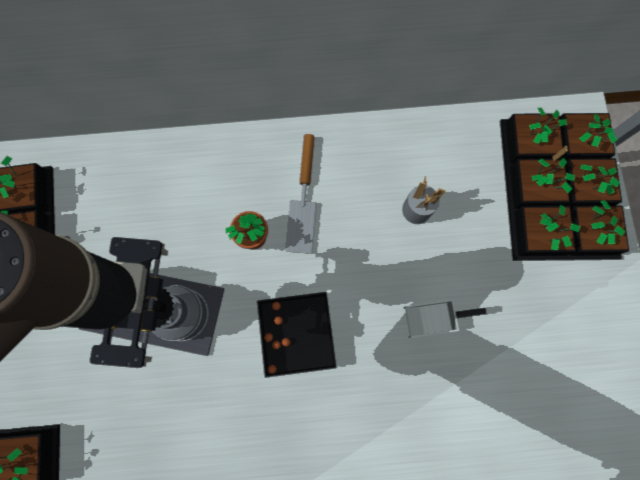

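```bash
python3 -c "
from plant import r
print(r.close_job())"
```

```text
the job is handed in; nothing more can be done
None
```

The job is done and was handed in at about 27 s of the 72 s allowed.

- **Balls and cup:** I gripped the cup by its handle and tipped it to about 72 degrees over the pan. The pictures show all six balls in the pan. The cup is empty and stands upright on the bench, a few centimetres from where it started.
- **Cap:** Counter-clockwise it met its stop within about 8 degrees; I felt up to about 0.5 N m and the bar turned slightly in the pads, so I backed off. Clockwise it turned easily, so the thread is left-handed. After about 82 degrees it lifted out with only about 1 N of pull.
- **Finish:** The arm is holding the cap at 40 N with the fingers 13.8 mm apart, as at the grasp. By the tool height, the lower end of its stem is about 40 mm above the neck rim. The networks' pixel for that point agrees.
- **Bystanders:** The seedling, trowel and label tin look unmoved in the last pictures from both cameras.

**Disagreement:** the two cameras differed by about 3 mm on where the cap sits along its grip bar. I gripped between the two positions, and the sideways forces stayed low during the clockwise turn and the lift.

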